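Find the full box of smoking chips by weight and lock it into the dispenser

ROBOT

A 7-joint arm with a two-finger parallel gripper is mounted at the origin on the work surface. World frame = base frame: x ahead of the robot, y to its left, z up, the work surface at z = 0. Lengths are in mm, angles in rad, forces in N, time in s.
With the tool pointing down it reaches from about 400 to 875 mm from the base axis. Payload 4.4 kg.
Tool frame: the origin (TCP) lies between the finger pads; the fingertips stand 11 mm ahead of it and the grasp point (between the pads) lies 8 mm behind it; y points along the fingers, x is the direction in which the jaws open and shut, and the axes are right-handed (so a half turn about y gives the same grasp; the last joint's range is limited). The gripper opens to 85 mm and grips with 20 to 120 N. Pads are 22 mm wide; open, the fingers measure 114 mm over their backs; the gripper's body (76 mm by 85 mm) begins 54 mm behind the grasp point. The pads swing forward as they close: fully open they stand 13 mm farther back than shut.
Start: joints at [-0.066, 0.628, 0.038, 1.517, -0.027, 0.996, -0.02], TCP at [650.014, 0.027, 242.313] pointing down, gripper open.
Joint ranges: [-3.06, 3.06], [-0.37, 2.12], [-1.25, 1.32], [0.18, 2.47], [-1.1, 4.24], [0.23, 1.98], [-2.94, 2.94]. Speed limits (rad/s): [2.57, 2.57, 3.14, 3.14, 3.14, 3.14, 3.14].

INTERFACE

Orientations are given as [roll, pitch, yaw] about the fixed x, y, z axes, in that order (R = Rz(yaw) Ry(pitch) Rx(roll)).
In Python, from cell import * gives the robot as it stands.
- The arm moves only by the shell command python3 -m jog 'ROWS'. ROWS is JSON, a list of rows, each an object of numbers: "x", "y", "z": the shift along the tool's x, y, z in mm; "ax", "ay", "az": the turn, a rotation vector about the tool's x, y, z in rad; "grip": the finger opening in mm, from 0 to 85.4. In form: [{"x": .., "y": .., "z": .., "ax": .., "ay": .., "az": .., "grip": ..}, ...]. A call has 1 to 5 rows; each row is the pose to reach, as a shift and turn from the pose commanded when the call began, along the tool's axes at that moment; what a row does not reach only later rows make up. A row lasts 1/10 s, in which the tool goes at most 50 mm and 8.59 degrees, less where a joint would pass 70% of its speed; a pose out of reach is approached as far as the arm can. A call with a gripper value outside its range is refused whole. The fingers move at their own pace and stop on an object; the grip force is fixed at half the most. Time passes only in rows, so rows that repeat a pose let the fingers close. It gives the time, the measured TCP pose, the force and the opening at its end, in the units of the state.
- read_state(): the state, without advancing time (a new reading comes with each control period).
- get_image(name): name is "scene" or "side" or "wrist"; returns a dict with "color" (480x640x3 uint8, red, green, blue), "vfov" (degrees; the focal length in pixels is half the picture's height over the tangent of half this angle, whatever the lens; pixels are square), "cx", "cy" (the principal point, pixels), "camera_from_world" (4x4, takes a point from world to camera coordinates). Camera axes: x right, y down, z forward; pixel columns grow to the right and rows downward; lengths in mm; the calibration is good to about 2 mm. A picture is of the moment at which its call begins. There is no depth.
- finish_job(): hands the job in, once; it reports no verdict.
The state is a dict: "clock": time; "qpos": joint angles; "qd": joint speeds; "tau": joint torques, N m; "eef_pos": TCP position; "tool_rot": TCP orientation; "force": force on the tool from outside, world axes, zero at the start; "torque": the same for the moment, N m; "width": finger opening in mm.
Only numpy, scipy, OpenCV 4.12 (cv2) and the standard library are available. Lean on these libraries where they do the work, as an engineer would, in place of code of your own. Each camera call takes 0.05 s, during which the arm holds its last target.

TASK

Pull the red lock knob of the sloping green dispenser cradle all the way out, find by weight which of the three look-alike wooden chip boxes is the full one, and set it into the cradle, lid up, sitting fully down on the ledge. Then push the knob fully home to lock the box in. Leave the two empty boxes standing upright on the counter, let no box tip over, and do not disturb the other goods.

Things in the scene. Friction and masses are not known exactly. Their poses are not given: they have to be found in the camera images.
- cradle: green steel cradle, fixed, reclined 25 degrees (0.44 rad) towards the robot's left. Origin: centre of the ledge a box stands on, 70 mm above the counter. z runs up the slope (as a seated box's z), y is level, x points away from the back rest. Room inside: 74 mm in x, 76 in y, open at the top. Back rest (x -37 mm) is 90 mm high along z, side cheeks 45, front lip 14
- stand: dark steel stand under the cradle, fixed, 170 x 150 mm base plate; origin at the centre of its underside. In the cradle's frame, on its -y side, a green guide plate for the lock rod (y -44 to -52 mm, x 2 to 38 mm) rises to z 138 mm
- lock (a joint): slide of the lock rod along the cradle's -y, m. 0: fully home, the 12 mm rod (at x 24, z 121 mm in the cradle's frame) lies just over the lid of a seated box, tip at y +20 mm. 0.064: fully out at its stop, clear of the box. Stays where it is left (about 3 N of friction)
- lock_knob (a point): centre of the round red knob on the outer end of the lock rod: 50 mm diameter, 18 mm thick, its axis along the cradle's y. It can be pinched from above across its diameter, or over its flat faces, above the rod. At home 55 mm are free between it and the guide plate
- box_a: light wooden box with two steel bands, 64 x 64 mm, 110 mm tall; in the middle of its lid a dark grip block, 20 mm along box x, 50 mm along y, top 144 mm above the underside. Origin: centre of the underside, z up. Three look alike; which is full differs each time: the full one weighs 650 to 750 g, an empty one about 250 g
- box_b: light wooden box with two steel bands, 64 x 64 mm, 110 mm tall; in the middle of its lid a dark grip block, 20 mm along box x, 50 mm along y, top 144 mm above the underside. Origin: centre of the underside, z up. Three look alike; which is full differs each time: the full one weighs 650 to 750 g, an empty one about 250 g
- box_c: light wooden box with two steel bands, 64 x 64 mm, 110 mm tall; in the middle of its lid a dark grip block, 20 mm along box x, 50 mm along y, top 144 mm above the underside. Origin: centre of the underside, z up. Three look alike; which is full differs each time: the full one weighs 650 to 750 g, an empty one about 250 g
- oil_bottle: amber glass bottle, 48 mm diameter, 120 mm tall, a bystander standing on the counter; origin at the centre of its underside
- mug: light wooden mug, 80 mm diameter, 90 mm tall, a bystander standing on the counter; origin at the centre of its underside
- bowl: copper bowl, 120 mm diameter, 50 mm tall, a bystander standing on the counter; origin at the centre of its underside
- jar: green glass jar, 66 mm diameter, 90 mm tall, a bystander standing on the counter; origin at the centre of its underside
Things that resemble listed ones, but are neither listed nor needed, are in the scene too. What is shaped like the box_c but blue is not meant.

How it is judged:
By the outcome, as a careful person would: the job done as asked, in the order asked, and still so for the second after the job is handed in, with the robot touching nothing.
It also fails if it takes over 72 s, if anything falls off the work surface, if the arm or the gripper's body presses on something with over 40 N, if the wrist force passes 120 N, or if a joint passes its speed limit or range.

## Working session

There is one attempt and no reset: what is moved stays moved. The work goes in short steps, Python scripts to look and compute and a shell command to move; the robot and the scene stay as the last step left them, time stands still between calls to the robot, and variables do not carry over. Pictures are saved under pics/ and viewed, and the job is handed in when it is done.

```bash
ls; mkdir -p pics
python3 - <<'E'
from cell import *
import cv2,json
s=read_state();print(s)
for n in("scene","side","wrist"):
    i=get_image(n);cv2.imwrite(f"pics/{n}0.png",i["color"][:,:,::-1]);print(n,i["vfov"],i["cx"],i["cy"],i["camera_from_world"])
E
```

```text
pics
{'clock': 0.0, 'qpos': array([-0.06579115,  0.62935501,  0.03842071,  1.51838286, -0.02700103,
        0.9963059 , -0.02000836]), 'qd': array([ 0.00016389,  0.00153672,  0.00245067,  0.00061119, -0.00088848,
       -0.00071888, -0.00014834]), 'tau': array([-1.11932164e-03, -5.63405585e+01,  1.22606792e+00, -1.93450052e+01,
        1.09587883e-02,  1.05136272e-02, -8.84369996e-06]), 'eef_pos': array([6.49383732e+02, 3.55654386e-02, 2.41378182e+02]), 'tool_rot': array([-1.57080940e+00,  1.93375009e-03, -9.31065676e-07]), 'force': array([-0.13470474,  0.61346818,  0.00279207]), 'torque': array([-0.0709098 ,  0.00123029, -0.02219132]), 'width': 85.32767864217605}
scene 50.45226330458213 315.07165798081445 238.0491532927207 [[ 1.36069027e-01  9.90446456e-01  2.23838846e-02 -5.94234389e+01]
 [ 6.62374015e-01 -7.41499134e-02 -7.45494772e-01 -2.40703121e+02]
 [-7.36712891e-01  1.16265252e-01 -6.66135502e-01  1.66366397e+03]
 [ 0.00000000e+00  0.00000000e+00  0.00000000e+00  1.00000000e+00]]
side 44.179983756225944 319.8047463912906 246.24589751113317 [[ 9.15735085e-01 -4.01273612e-01  2.02173748e-02 -4.62619807e+02]
 [-2.60225760e-01 -6.30689050e-01 -7.31104559e-01  2.31482740e+02]
 [ 3.06123844e-01  6.64237014e-01 -6.81965821e-01  1.13419075e+03]
 [ 0.00000000e+00  0.00000000e+00  0.00000000e+00  1.00000000e+00]]
wrist 71.85145727542691 321.7785111604787 239.39782520662322 [[ 9.99998182e-01 -4.66802202e-04 -1.84892970e-03 -6.48763849e+02]
 [ 7.87557274e-05 -9.58639122e-01  2.84624362e-01 -3.74961406e+01]
 [-1.90531962e-03 -2.84623990e-01 -9.58637342e-01  3.79999234e+02]
 [ 0.00000000e+00  0.00000000e+00  0.00000000e+00  1.00000000e+00]]
```

View pics/scene0.png

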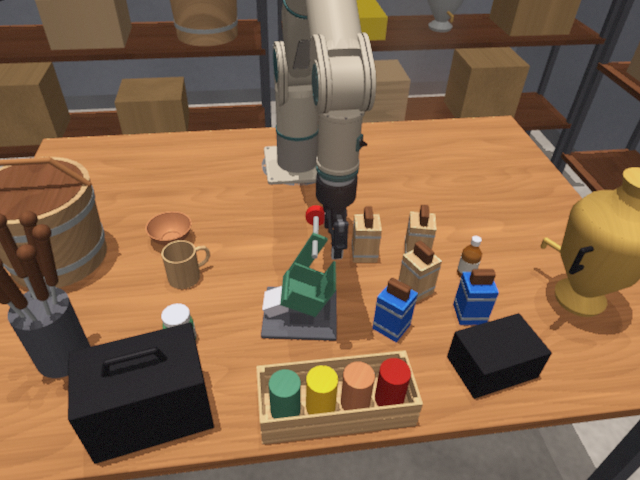

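View pics/side0.png

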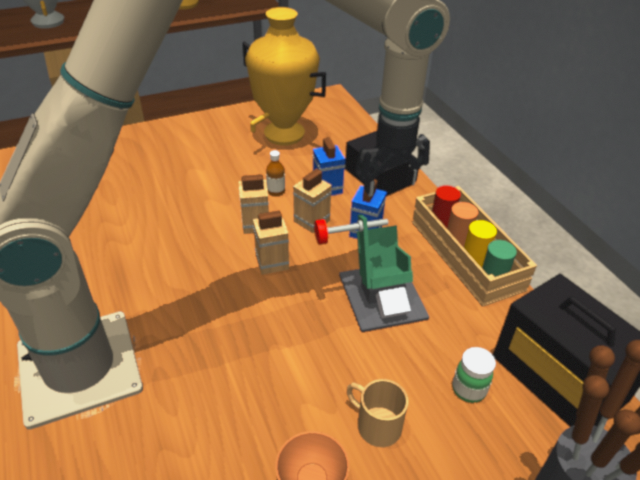

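View pics/wrist0.png

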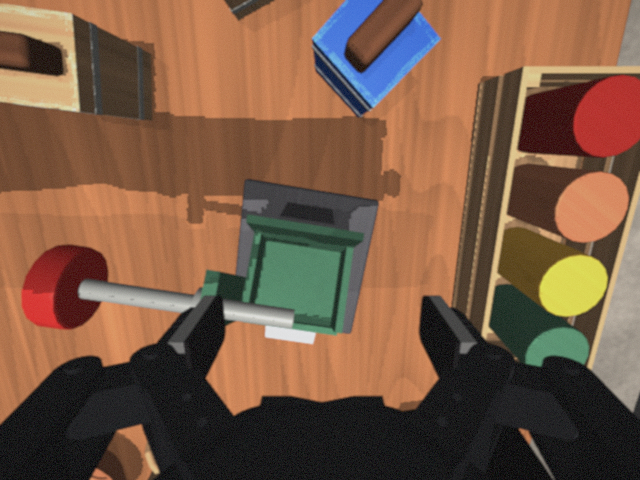

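```bash
cat > h.py <<'E'
from cell import *
import cv2,numpy as np
from scipy.spatial.transform import Rotation as Ro
from scipy.optimize import least_squares
def snap(n,f):
    i=get_image(n);cv2.imwrite(f"pics/{f}.png",i["color"][:,:,::-1]);np.save(f"pics/{f}.npy",np.array([i["vfov"],i["cx"],i["cy"],*np.ravel(i["camera_from_world"])]))
def cam(f):
    a=np.load(f"pics/{f}.npy");return 240/np.tan(np.radians(a[0]/2)),a[1],a[2],a[3:].reshape(4,4)
def proj(f,P):
    fl,cx,cy,T=cam(f);P=np.atleast_2d(P);c=P@T[:3,:3].T+T[:3,3];return np.c_[cx+fl*c[:,0]/c[:,2],cy+fl*c[:,1]/c[:,2]]
def ray(f,u,v):
    fl,cx,cy,T=cam(f);d=T[:3,:3].T@np.array([(u-cx)/fl,(v-cy)/fl,1]);o=-T[:3,:3].T@T[:3,3];return o,d/np.linalg.norm(d)
def onz(f,u,v,z):
    o,d=ray(f,u,v);return o+d*(z-o[2])/d[2]
def tri(obs):
    A=0;b=0
    for f,u,v in obs:
        o,d=ray(f,u,v);M=np.eye(3)-np.outer(d,d);A=A+M;b=b+M@o
    p=np.linalg.solve(A,b);return p,[np.round(proj(f,p)[0]-[u,v],1) for f,u,v in obs]
def crop(f,x,y,w,h,k,out):
    i=cv2.imread(f"pics/{f}.png")[y:y+h,x:x+w];cv2.imwrite(f"pics/{out}.png",cv2.resize(i,None,fx=k,fy=k,interpolation=cv2.INTER_CUBIC))
E
python3 - <<'E'
from h import *
for n in("scene","side","wrist"): snap(n,n+"1")
crop("scene1",250,190,130,160,5 if 0 else 4,"c1")
crop("side1",305,200,140,140,4,"c2")
crop("scene1",340,200,160,150,4,"c3")
crop("side1",225,130,180,150,4,"c4")
E
```

```text
(no output)
```

View pics/c1.png

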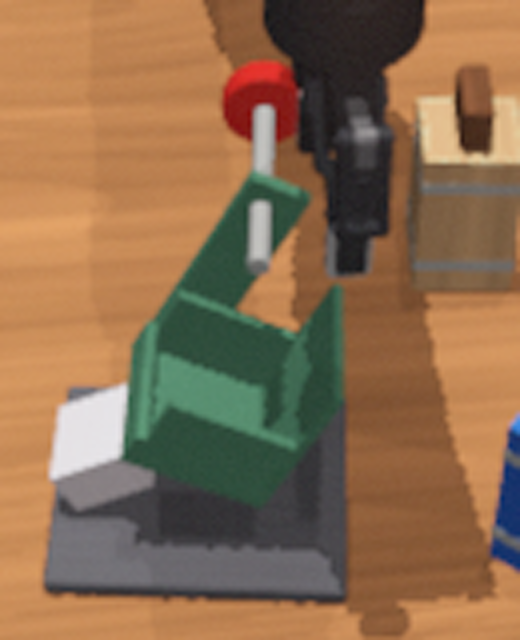

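View pics/c2.png

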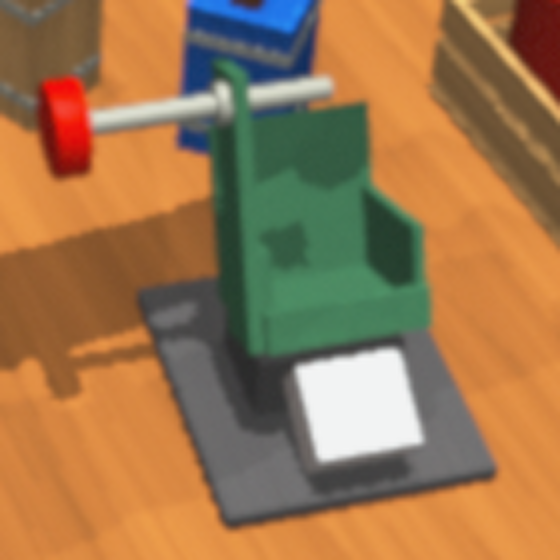

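View pics/c3.png

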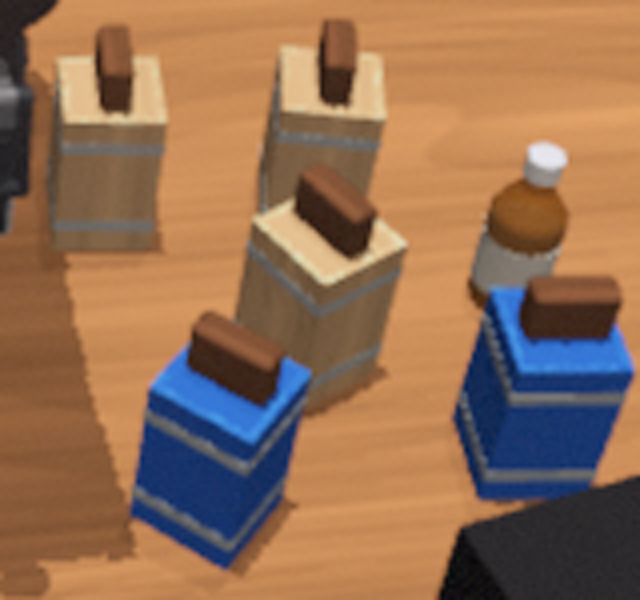

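View pics/c4.png

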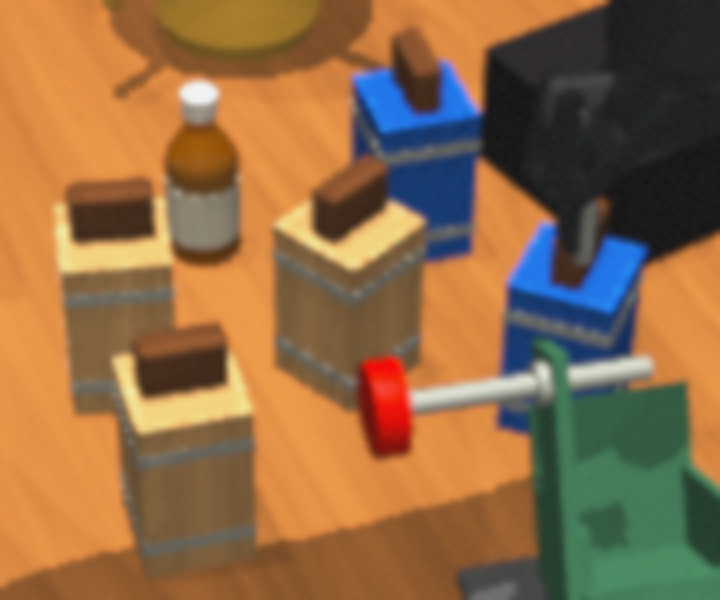

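Run:
```python
from h import *
crop("wrist1",10,170,390,190,2,"c5")
crop("wrist1",190,165,200,185,4,"c6")
```

```text
(no output)
```

View pics/c5.png

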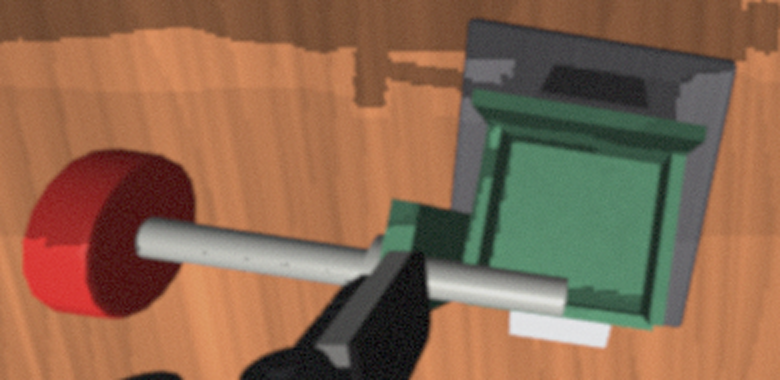

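View pics/c6.png

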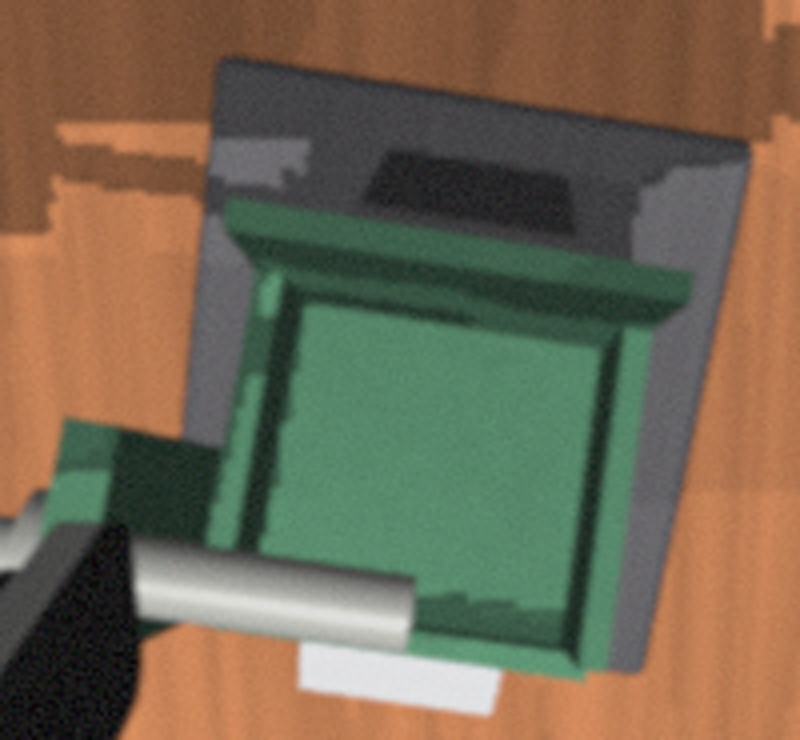

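```bash
cat > cr.py <<'E'
from h import *
def cradleR(yaw): # x -> -Y-ish, y -> +X-ish at yaw=0, z tilts to +Y
    t=np.radians(25); z=np.array([0,np.sin(t),np.cos(t)]); y=np.array([1,0,0.]); x=np.cross(y,z)
    return Ro.from_euler("z",yaw).as_matrix()@np.c_[x,y,z]
E
python3 - <<'E'
from cr import *
S=lambda u,v:(305+u/4,200+v/4); C=lambda u,v:(250+u/4,190+v/4); W=lambda u,v:(190+u/4,165+v/4)
obs=[("wrist1",W(305,302),(-37,-38,0)),("wrist1",W(412,610),(24,20,121)),("wrist1",W(66,420),(2,-52,138)),("wrist1",W(120,430),(2,-44,138)),("wrist1",(80,286.5),(24,-107,121)),
("scene1",C(258,263),(24,20,121)),("scene1",C(262,103),(24,-110,121)),("scene1",C(252,178),(38,-44,138)),("scene1",C(302,208),(2,-44,138)),
("side1",S(329,86),(24,20,121)),("side1",S(66,126),(24,-116,121)),("side1",S(247,80),(38,-44,138)),("side1",S(215,65),(2,-52,138))]
def res(p,full=False):
    R=cradleR(p[2]);r=[]
    for f,uv,P in obs: r.append(proj(f,R@np.array(P)+[p[0],p[1],70])[0]-uv)
    return np.array(r) if full else np.ravel(r)
s=least_squares(res,[620,0,-.1],loss="soft_l1")
print(s.x);
for o,r in zip(obs,res(s.x,1)):print(o[0],o[2],r.round(1))
R=cradleR(s.x[2]);print("knob",R@[24,-116,121]+[s.x[0],s.x[1],70])
print(tri([("wrist1",)+W(412,610),("scene1",)+C(258,263),("side1",)+S(329,86)]),R@[24,20,121]+[s.x[0],s.x[1],70])
E
```

```text
[620.04671876 -65.5941905   12.3405711 ]
wrist1 (-37, -38, 0) [-2.7  0.2]
wrist1 (24, 20, 121) [23.5 11. ]
wrist1 (2, -52, 138) [-1.6 -0.9]
wrist1 (2, -44, 138) [-1.3 -0.5]
wrist1 (24, -107, 121) [32.4  0.6]
scene1 (24, 20, 121) [-3.4  5.9]
scene1 (24, -110, 121) [1.  5.8]
scene1 (38, -44, 138) [-1.5 -1.1]
scene1 (2, -44, 138) [ 1.  -2.1]
side1 (24, 20, 121) [ 7.8 -0.1]
side1 (24, -116, 121) [ 6.5 -2.7]
side1 (38, -44, 138) [-1.5 -1.6]
side1 (2, -52, 138) [-1.9 -2. ]
knob [513.570305   -10.98396815 189.80608051]
(array([631.44372822, -33.56709576, 190.01231682]), [array([-0.1,  0. ]), array([-0.6,  0.6]), array([-0.6, -0.7])]) [646.11800181 -41.43241755 189.80608051]
```

```bash
cat > fit.py <<'E'
from cr import *
S=lambda u,v:(305+u/4,200+v/4); C=lambda u,v:(250+u/4,190+v/4); W=lambda u,v:(190+u/4,165+v/4)
obs=[("wrist1",W(305,302),(-37,-38,0)),("wrist1",W(412,610),(24,20,121)),("wrist1",W(66,420),(2,-52,138)),("wrist1",W(120,430),(2,-44,138)),("wrist1",(80,286.5),(24,-107,121)),
("scene1",C(258,263),(24,20,121)),("scene1",C(262,103),(24,-110,121)),("scene1",C(252,178),(38,-44,138)),("scene1",C(302,208),(2,-44,138)),
("side1",S(329,86),(24,20,121)),("side1",S(66,126),(24,-116,121)),("side1",S(247,80),(38,-44,138)),("side1",S(215,65),(2,-52,138))]
def res(p,full=False):
    R=cradleR(p[2]);r=[]
    for f,uv,P in obs:
        P=np.array(P,float)
        if P[2]==121:P[1]-=p[3]
        r.append(proj(f,R@P+[p[0],p[1],70])[0]-uv)
    return np.array(r) if full else np.ravel(r)
s=least_squares(res,[620,-60,-.2,10])
E
python3 - <<'E'
from fit import *
print(s.x);
for o,r in zip(obs,res(s.x,1)):print(o[0],o[2],r.round(1))
R=cradleR(s.x[2]);print("knob",R@[24,-116-s.x[3],121]+[s.x[0],s.x[1],70],R.round(4))
E
```

```text
[ 6.24948507e+02 -6.34526927e+01 -1.67485916e-01  2.01657622e+01]
wrist1 (-37, -38, 0) [-0.2 -0.1]
wrist1 (24, 20, 121) [-2.8  1.1]
wrist1 (2, -52, 138) [ 0.3 -0.6]
wrist1 (2, -44, 138) [ 0.7 -0.9]
wrist1 (24, -107, 121) [3. 1.]
scene1 (24, 20, 121) [-1.2  0.1]
scene1 (24, -110, 121) [-0.3  0.9]
scene1 (38, -44, 138) [-1.3 -0.1]
scene1 (2, -44, 138) [ 1.2 -1.8]
side1 (24, 20, 121) [-1.2 -0.1]
side1 (24, -116, 121) [-1.8 -0.1]
side1 (38, -44, 138) [-0.1 -1.9]
side1 (2, -52, 138) [-1.4 -2.1]
knob [495.58678008 -11.77908676 189.80608051] [[-0.1511  0.986   0.0705]
 [-0.8936 -0.1667  0.4167]
 [ 0.4226  0.      0.9063]]
```

```bash
cat > boxes.py <<'E'
from h import *
C=lambda u,v:(340+u/4,200+v/4); S=lambda u,v:(225+u/4,130+v/4)
B={"near":{"scene1":[C(55,58),C(159,55),C(166,122),C(57,124)],"side1":[S(112,352),S(132,432),S(253,412),S(235,335)]},
"far":{"scene1":[C(281,46),C(381,54),C(385,120),C(276,113)],"side1":[S(55,205),S(62,272),S(172,262),S(160,193)]},
"mid":{"scene1":[C(252,222),C(326,284),C(407,242),C(330,186)],"side1":[S(274,226),S(353,270),S(425,225),S(352,180)]}}
def fit(b):
    # lid corner unordered: nearest matching
    def res(p,full=False):
        R=Ro.from_euler("z",p[2]).as_matrix();r=[]
        P=np.array([[32,32,110],[32,-32,110],[-32,-32,110],[-32,32,110.]])@R.T+[p[0],p[1],0]
        for f in b:
            q=proj(f,P)
            for c in b[f]:
                d=q-np.array(c);r.append(d[np.argmin((d**2).sum(1))])
        return np.array(r) if full else np.ravel(r)
    c=np.mean(b["scene1"],0);p0=onz("scene1",c[0],c[1],110)
    best=min((least_squares(res,[p0[0],p0[1],y]) for y in(-.6,-.3,0,.3,.6,.78)),key=lambda s:s.cost)
    return best.x,best.cost,np.abs(res(best.x,1)).max(0)
E
python3 - <<'E'
from boxes import *
for k in B: print(k,*fit(B[k]))
for k,(u,v) in {"near":C(113,68),"far":C(338,63),"mid":C(337,205)}.items(): print(k,onz("scene1",u,v,130))
E
```

```text
near [ 4.42803244e+02  1.28587903e+02 -1.67348196e-01] 3.9745089769594273 [1.55881521 1.20995288]
far [ 4.51200367e+02  2.69622734e+02 -2.55939299e-01] 2.513064209853809 [0.8696971  0.76271939]
mid [5.83810622e+02 2.27269669e+02 4.33596627e-01] 8.274246723097274 [1.40694529 1.8022215 ]
near [445.31034684 129.10331794 130.        ]
far [455.87886162 270.44395293 130.        ]
mid [581.61333422 231.51665604 130.        ]
```

```bash
python3 -m jog '[{"x":-50,"z":-4,"ay":0.08,"grip":50},{"x":-100,"z":-8,"ay":0.167,"grip":50},{"x":-154,"z":-12,"ay":0.167,"grip":50},{"x":-154,"z":-12,"ay":0.167,"grip":50},{"x":-154,"z":-12,"ay":0.167,"grip":50}]'
python3 - <<'E'
from h import *
print(read_state()["tool_rot"],read_state()["force"])
snap("side","side2");snap("wrist","wrist2");crop("side2",250,160,180,140,4,"c7")
E
```

```text
[-1.57078809e+00  5.85725814e-04 -4.93874216e-05] [ 0.33746943 -0.06879734 -0.99249044]$[0]: bad value
```

View pics/c7.png

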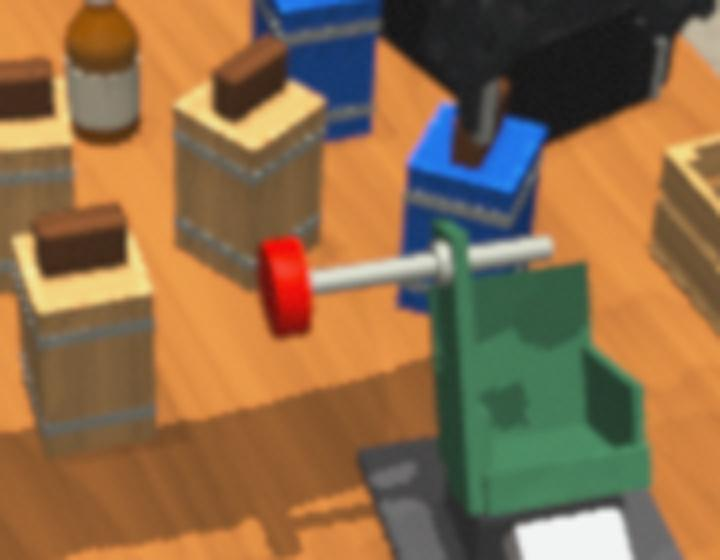

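View pics/wrist2.png

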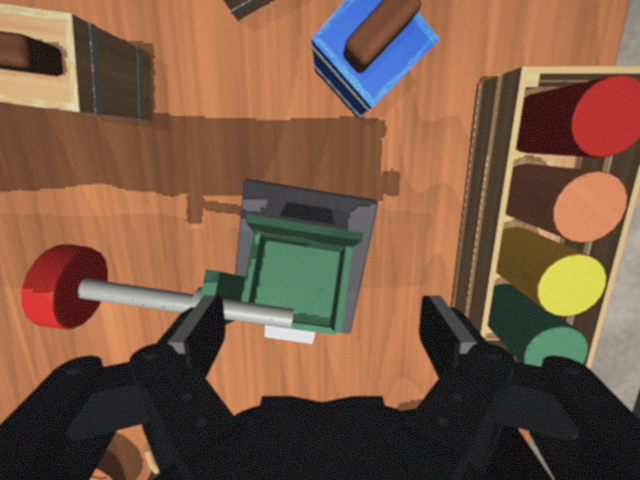

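The move was refused, so nothing changed. Rows probably need all their keys.

```bash
python3 -m jog '[{"x":-50,"y":0,"z":-4,"ax":0,"ay":0.08,"az":0,"grip":50},{"x":-100,"y":0,"z":-8,"ax":0,"ay":0.167,"az":0,"grip":50},{"x":-154,"y":0,"z":-12,"ax":0,"ay":0.167,"az":0,"grip":50},{"x":-154,"y":0,"z":-12,"ax":0,"ay":0.167,"az":0,"grip":50},{"x":-154,"y":0,"z":-12,"ax":0,"ay":0.167,"az":0,"grip":50}]'
python3 - <<'E'
from h import *
print(read_state()["clock"],read_state()["tool_rot"],read_state()["force"])
snap("side","side3");snap("wrist","wrist3");crop("side3",250,130,180,150,4,"c7")
E
```

```text
clock: 0.9
eef_pos: [495.1, -12.1, 242.9]
tool_rot: [-1.571, -0.0, -0.167]
force: [1.0, 0.8, 0.9]
width: 50.1
0.9 [-1.57054445e+00 -4.70746454e-04 -1.67116163e-01] [1.03720122 0.8429583  0.93317368]
```

View pics/c7.png

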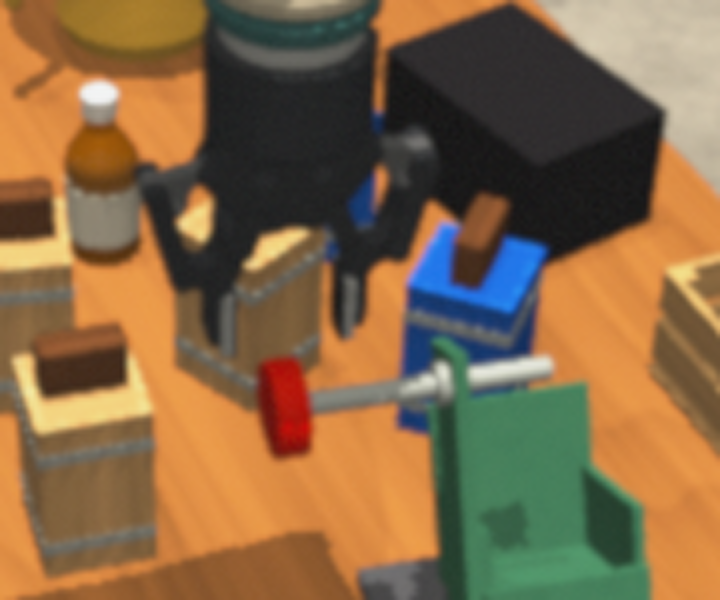

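View pics/wrist3.png

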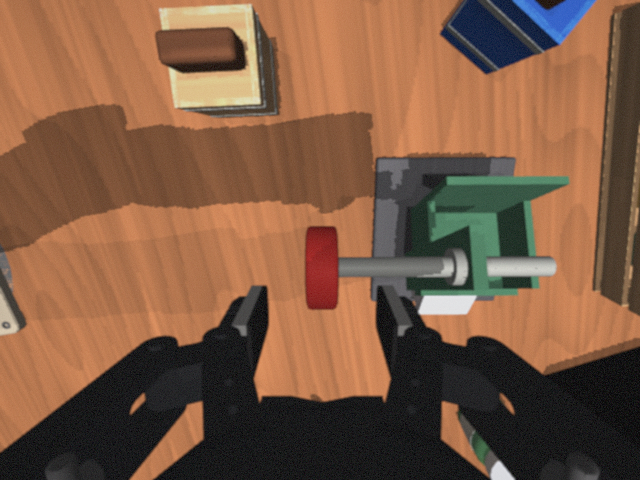

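```bash
python3 -m jog '[{"x":0,"y":17,"z":0,"ax":0,"ay":0,"az":0,"grip":50},{"x":0,"y":34,"z":0,"ax":0,"ay":0,"az":0,"grip":50},{"x":0,"y":34,"z":0,"ax":0,"ay":0,"az":0,"grip":10},{"x":0,"y":34,"z":0,"ax":0,"ay":0,"az":0,"grip":10},{"x":0,"y":34,"z":0,"ax":0,"ay":0,"az":0,"grip":10}]'
python3 - <<'E'
from h import *
snap("side","side4");crop("side4",250,130,180,150,4,"c8")
E
```

```text
clock: 1.5
eef_pos: [497.3, -11.9, 208.8]
tool_rot: [-1.57, -0.002, -0.167]
force: [1.7, -0.9, -4.8]
width: 16.6
```

View pics/c8.png

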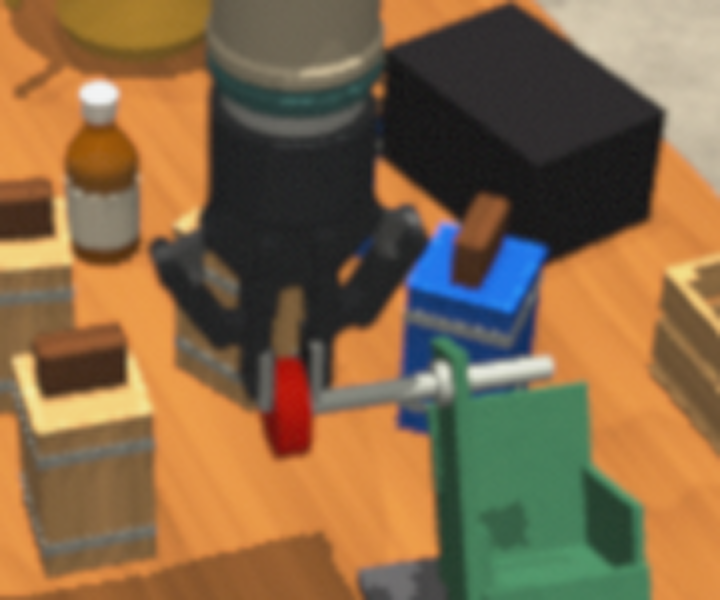

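```bash
python3 -m jog '[{"x":-14,"y":0,"z":0,"ax":0,"ay":0,"az":0,"grip":10},{"x":-28,"y":0,"z":0,"ax":0,"ay":0,"az":0,"grip":10},{"x":-38,"y":0,"z":0,"ax":0,"ay":0,"az":0,"grip":10},{"x":-42,"y":0,"z":0,"ax":0,"ay":0,"az":0,"grip":10},{"x":-42,"y":0,"z":0,"ax":0,"ay":0,"az":0,"grip":10}]'
python3 - <<'E'
from h import *
snap("side","side5");snap("scene","scene5");crop("side5",230,130,200,150,4,"c9");crop("scene5",250,190,130,160,4,"c10")
E
```

```text
clock: 2.05
eef_pos: [454.2, -4.8, 208.7]
tool_rot: [-1.571, 0.0, -0.167]
force: [-0.7, 1.2, 0.8]
width: 16.3
```

View pics/c9.png

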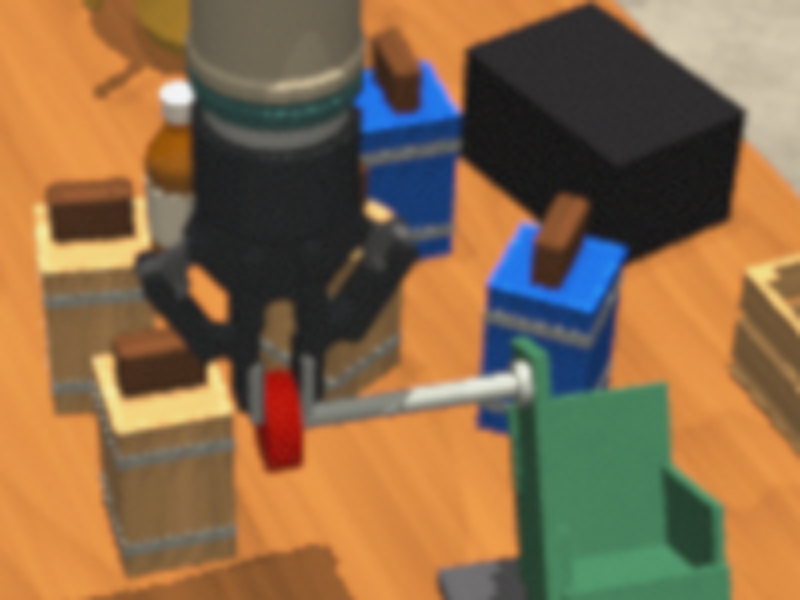

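Rod tip is now nearly at the guide plate (c9 about 535,380). I'll keep going gently until the stop shows in the force reading.

```bash
python3 -m jog '[{"x":-2,"y":0,"z":0,"ax":0,"ay":0,"az":0,"grip":10},{"x":-3,"y":0,"z":0,"ax":0,"ay":0,"az":0,"grip":10}]';python3 -m jog '[{"x":-2,"y":0,"z":0,"ax":0,"ay":0,"az":0,"grip":10},{"x":-3,"y":0,"z":0,"ax":0,"ay":0,"az":0,"grip":10}]'
```

```text
clock: 2.35
eef_pos: [453.0, -4.6, 208.7]
tool_rot: [-1.57, -0.003, -0.167]
force: [3.2, 1.6, 1.8]
width: 16.6
clock: 2.55
eef_pos: [451.9, -4.4, 208.8]
tool_rot: [-1.57, -0.007, -0.167]
force: [9.4, -3.2, -6.6]
width: 16.2
```

```bash
python3 -m jog '[{"x":-3,"y":0,"z":0,"ax":0,"ay":0,"az":0,"grip":10},{"x":-5,"y":0,"z":0,"ax":0,"ay":0,"az":0,"grip":10},{"x":-5,"y":0,"z":0,"ax":0,"ay":0,"az":0,"grip":10}]'
```

```text
clock: 2.85
eef_pos: [451.7, -4.4, 208.9]
tool_rot: [-1.57, -0.016, -0.168]
force: [19.2, -3.9, -16.4]
width: 16.3
```

```bash
python3 -m jog '[{"x":7,"y":0,"z":0,"ax":0,"ay":0,"az":0,"grip":20},{"x":7,"y":0,"z":0,"ax":0,"ay":0,"az":0,"grip":50},{"x":7,"y":0,"z":0,"ax":0,"ay":0,"az":0,"grip":50},{"x":7,"y":-30,"z":0,"ax":0,"ay":0,"az":0,"grip":50},{"x":7,"y":-60,"z":0,"ax":0,"ay":0,"az":0,"grip":50}]'
python3 - <<'E'
from h import *
s=read_state();print(s["eef_pos"],s["tool_rot"],s["qpos"].round(3))
snap("side","side6");snap("scene","scene6");snap("wrist","wrist6");crop("side6",230,130,200,150,4,"c11");crop("scene6",250,190,130,160,4,"c12")
E
```

```text
clock: 3.35
eef_pos: [448.6, -4.2, 268.2]
tool_rot: [-1.572, 0.005, -0.167]
force: [0.3, -0.3, 0.3]
width: 50.3
[448.61632898  -4.23473634 268.19351083] [-1.57161291  0.00459371 -0.16703135] [-0.121  0.311  0.089  2.016 -0.037  0.821 -0.178]
```

View pics/c11.png

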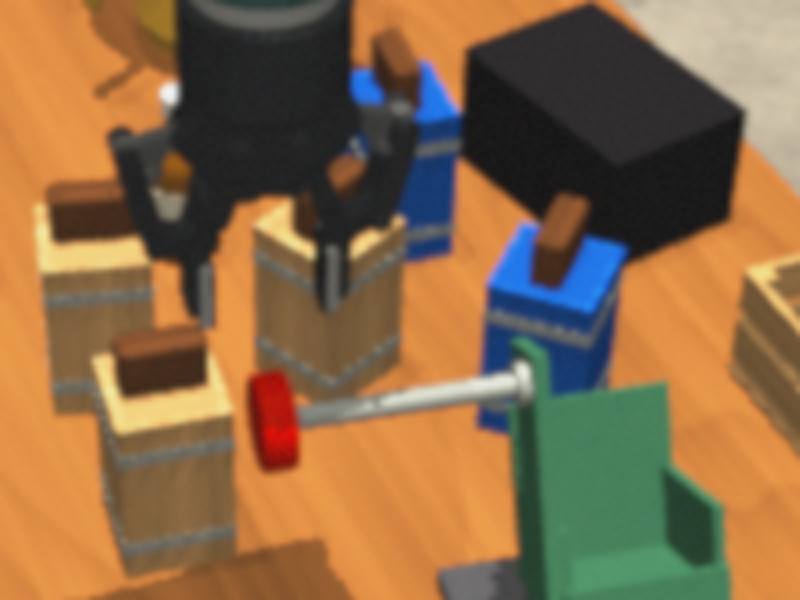

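View pics/wrist6.png

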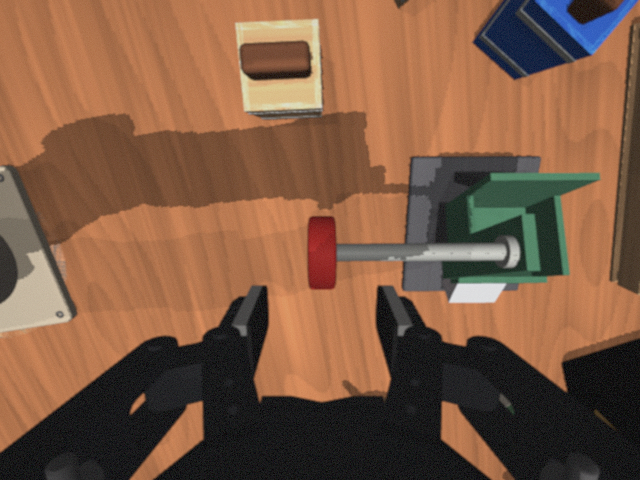

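Run:
```python
from boxes import *
P=np.array([onz("wrist6",u,v,110)[:2] for u,v in[(237,23),(318,20),(321,108),(243,110)]]);print(P.round(1),P.mean(0))
b=B["near"];b=dict(b);b["wrist6"]=[(237,23),(318,20),(321,108),(243,110)];print(*fit(b))
crop("wrist6",200,0,150,130,4,"c13")
```

```text
[[414.4 164.1]
 [476.6 155.7]
 [468.3  92.8]
 [404.3 102. ]] [440.90766305 128.64541591]
[ 4.41190941e+02  1.28577036e+02 -1.45093028e-01] 7.917122239062699 [2.62092415 1.04606254]
```

View pics/c13.png

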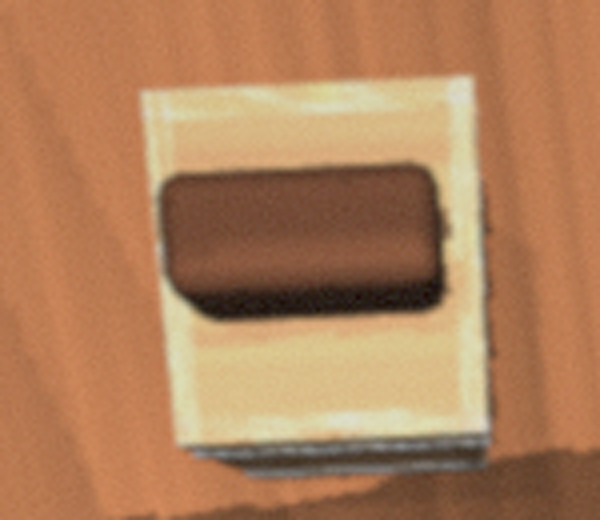

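```bash
cat > d.py <<'E'
from cr import *
def down(yaw): # tool y down, tool x at world angle yaw
    return Ro.from_euler("xyz",[-np.pi/2,0,yaw]).as_matrix()
def delta(p,R):
    s=read_state();R0=Ro.from_euler("xyz",s["tool_rot"]).as_matrix()
    print("shift",(R0.T@(np.array(p)-s["eef_pos"])).round(1),"rotvec",Ro.from_matrix(R0.T@R).as_rotvec().round(3),"clock",s["clock"])
E
python3 -m jog '[{"x":-7,"y":-10,"z":30,"ax":0,"ay":-0.15,"az":0,"grip":60},{"x":-16,"y":-10,"z":70,"ax":0,"ay":-0.3,"az":0,"grip":60},{"x":-25,"y":-10,"z":110,"ax":0,"ay":-0.45,"az":0,"grip":60},{"x":-29,"y":-10,"z":130,"ax":0,"ay":-0.6,"az":0,"grip":60},{"x":-29,"y":-10,"z":130,"ax":0,"ay":-0.75,"az":0,"grip":60}]'
python3 -m jog '[{"x":0,"y":0,"z":0,"ax":0,"ay":-0.15,"az":0,"grip":60},{"x":0,"y":0,"z":0,"ax":0,"ay":-0.3,"az":0,"grip":60},{"x":0,"y":0,"z":0,"ax":0,"ay":-0.45,"az":0,"grip":60},{"x":0,"y":0,"z":0,"ax":0,"ay":-0.6,"az":0,"grip":60},{"x":0,"y":0,"z":0,"ax":0,"ay":-0.75,"az":0,"grip":60}]'
python3 -c "
from d import *
delta([441.5,128.6,170],down(1.431))"
```

```text
clock: 4.0
eef_pos: [441.8, 132.4, 277.2]
tool_rot: [-1.568, 0.002, 0.596]
force: [-0.4, -0.4, 0.6]
width: 60.0
clock: 4.5
eef_pos: [442.2, 128.3, 277.0]
tool_rot: [-1.568, 0.002, 1.339]
force: [-0.3, -0.5, -0.1]
width: 60.1
shift [  0.3 107.    0.4] rotvec [-0.003 -0.092 -0.001] clock 4.5
```

```bash
python3 -m jog '[{"x":0,"y":40,"z":0,"ax":0,"ay":-0.09,"az":0,"grip":60},{"x":0,"y":80,"z":0,"ax":0,"ay":-0.09,"az":0,"grip":60},{"x":0,"y":107,"z":0,"ax":0,"ay":-0.09,"az":0,"grip":60},{"x":0,"y":107,"z":0,"ax":0,"ay":-0.09,"az":0,"grip":60}]'
python3 - <<'E'
from d import *
delta([441.5,128.6,125],down(1.431))
snap("side","side7");snap("scene","scene7");crop("side7",190,130,160,150,4,"c14");crop("scene7",300,150,160,150,4,"c15")
E
```

```text
clock: 4.9
eef_pos: [439.8, 127.4, 167.7]
tool_rot: [-1.562, 0.004, 1.424]
force: [-0.6, -0.1, -0.4]
width: 59.7
shift [ 1.6 42.6 -2. ] rotvec [-0.009 -0.007 -0.004] clock 4.9
```

View pics/c14.png

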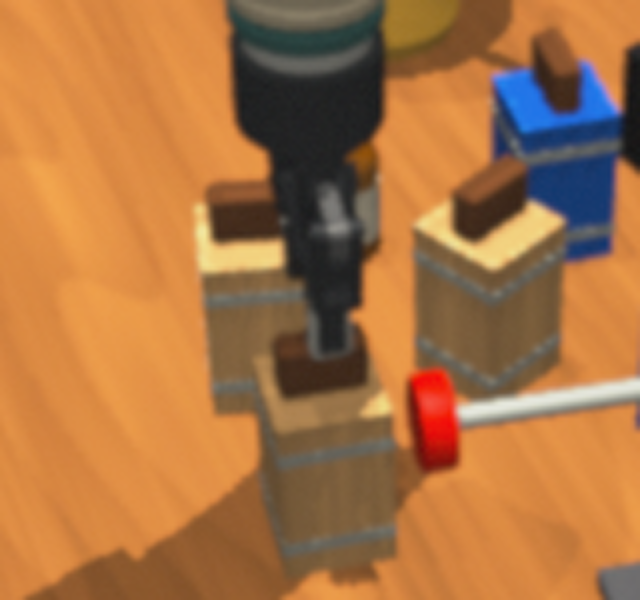

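View pics/c15.png

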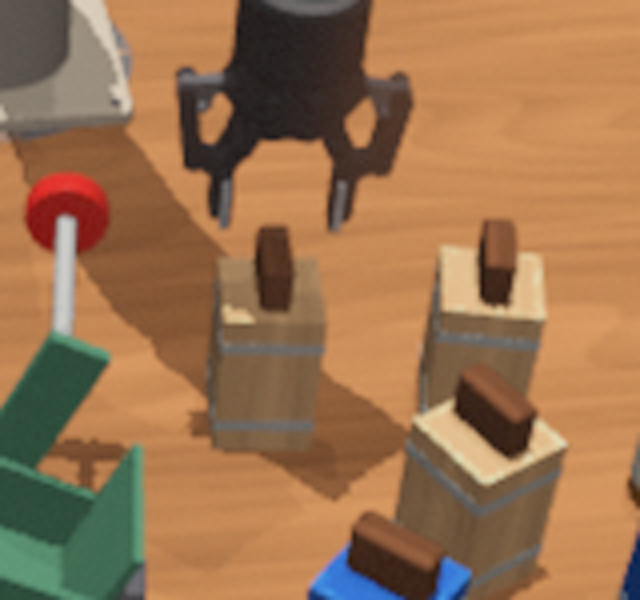

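```bash
python3 -m jog '[{"x":1,"y":20,"z":-2,"ax":-0.008,"ay":0,"az":0,"grip":60},{"x":1,"y":40,"z":-2,"ax":-0.008,"ay":0,"az":0,"grip":50},{"x":1,"y":43,"z":-2,"ax":-0.008,"ay":0,"az":0,"grip":30},{"x":1,"y":43,"z":-2,"ax":-0.008,"ay":0,"az":0,"grip":10},{"x":1,"y":43,"z":-2,"ax":-0.008,"ay":0,"az":0,"grip":10}]'
python3 -m jog '[{"x":0,"y":0,"z":0,"ax":0,"ay":0,"az":0,"grip":10},{"x":0,"y":-10,"z":0,"ax":0,"ay":0,"az":0,"grip":10},{"x":0,"y":-20,"z":0,"ax":0,"ay":0,"az":0,"grip":10},{"x":0,"y":-20,"z":0,"ax":0,"ay":0,"az":0,"grip":10},{"x":0,"y":-20,"z":0,"ax":0,"ay":0,"az":0,"grip":10}]'
python3 -m jog '[{"x":0,"y":0,"z":0,"ax":0,"ay":0,"az":0,"grip":10},{"x":0,"y":0,"z":0,"ax":0,"ay":0,"az":0,"grip":10},{"x":0,"y":0,"z":0,"ax":0,"ay":0,"az":0,"grip":10}]'
```

```text
clock: 5.5
eef_pos: [446.4, 129.6, 129.5]
tool_rot: [-1.58, -0.001, 1.423]
force: [0.4, 0.4, -2.5]
width: 18.8
clock: 6.0
eef_pos: [446.0, 129.4, 148.9]
tool_rot: [-1.58, -0.001, 1.423]
force: [0.0, 0.2, -3.1]
width: 18.8
clock: 6.3
eef_pos: [445.5, 129.4, 148.0]
tool_rot: [-1.578, 0.0, 1.423]
force: [0.6, 0.2, -2.0]
width: 19.1
```

```bash
python3 - <<'E'
from d import *
snap("side","side8");crop("side8",190,130,160,150,4,"c16")
s=read_state();print(s["force"],s["qpos"].round(3))
E
python3 -m jog '[{"x":0,"y":10,"z":0,"ax":0,"ay":0,"az":0,"grip":10},{"x":0,"y":17,"z":0,"ax":0,"ay":0,"az":0,"grip":10},{"x":0,"y":19.5,"z":0,"ax":0,"ay":0,"az":0,"grip":10},{"x":0,"y":19.5,"z":0,"ax":0,"ay":0,"az":0,"grip":10}]'
```

```text
[-0.0247075  -0.42282895 -2.57016196] [-0.17   0.527 -0.249  2.117  0.26   0.52   0.811]
clock: 6.75
eef_pos: [445.5, 129.1, 129.3]
tool_rot: [-1.579, 0.001, 1.423]
force: [-3.1, -1.9, 13.0]
width: 19.2
```

View pics/c16.png

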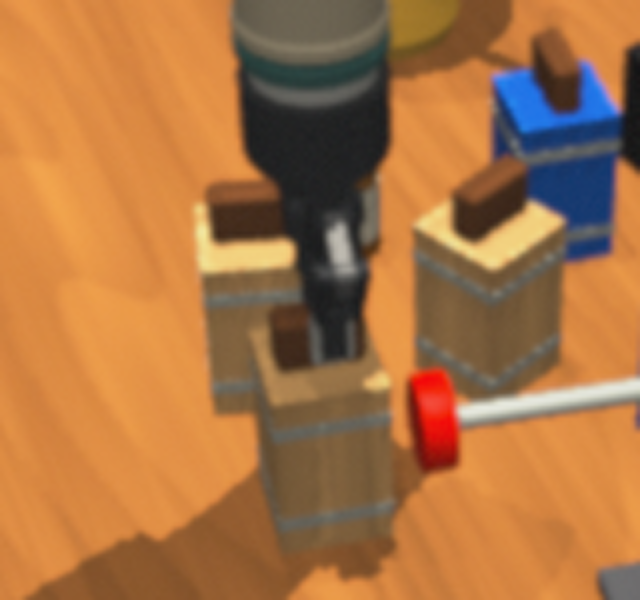

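```bash
python3 -m jog '[{"x":0,"y":-1,"z":0,"ax":0,"ay":0,"az":0,"grip":25},{"x":0,"y":-1,"z":0,"ax":0,"ay":0,"az":0,"grip":50},{"x":0,"y":-1,"z":0,"ax":0,"ay":0,"az":0,"grip":60},{"x":0,"y":-40,"z":0,"ax":0,"ay":0,"az":0,"grip":60},{"x":0,"y":-85,"z":0,"ax":0,"ay":0,"az":0,"grip":60}]'
python3 - <<'E'
from d import *
delta([582,229,215],down(0.434+np.pi/2))
snap("wrist","wrist9")
E
```

```text
clock: 7.25
eef_pos: [443.7, 129.1, 213.2]
tool_rot: [-1.574, 0.002, 1.424]
force: [0.4, 0.0, -0.4]
width: 60.3
shift [ 119.1   -1.6 -122.1] rotvec [ 0.003 -0.581 -0.003] clock 7.25
```

View pics/wrist9.png

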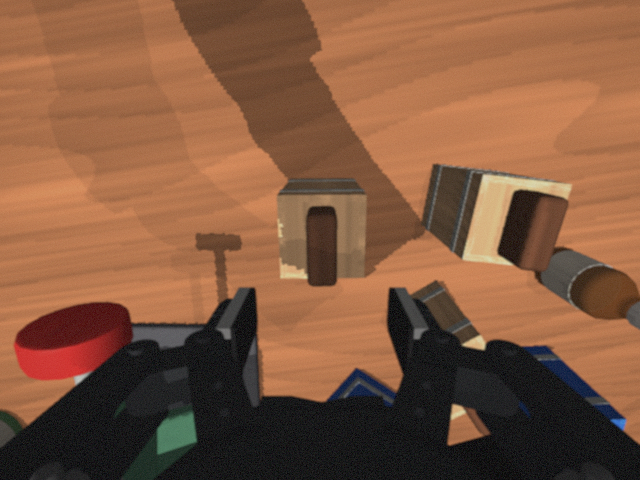

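```bash
python3 -m jog '[{"x":30,"y":-5,"z":-30,"ax":0,"ay":-0.14,"az":0,"grip":60},{"x":60,"y":-5,"z":-62,"ax":0,"ay":-0.28,"az":0,"grip":60},{"x":90,"y":-5,"z":-93,"ax":0,"ay":-0.42,"az":0,"grip":60},{"x":119,"y":-5,"z":-122,"ax":0,"ay":-0.58,"az":0,"grip":60},{"x":119,"y":-5,"z":-122,"ax":0,"ay":-0.58,"az":0,"grip":60}]'
python3 - <<'E'
from d import *
delta([582,229,165],down(0.434+np.pi/2))
snap("wrist","wrist10");crop("wrist10",150,120,350,200,2,"c17")
E
```

```text
clock: 7.8
eef_pos: [586.7, 233.0, 218.8]
tool_rot: [-1.582, 0.001, 2.007]
force: [-1.6, -0.7, -0.9]
width: 60.2
shift [-1.6 53.8  6.5] rotvec [ 0.011  0.002 -0.001] clock 7.8
```

View pics/c17.png

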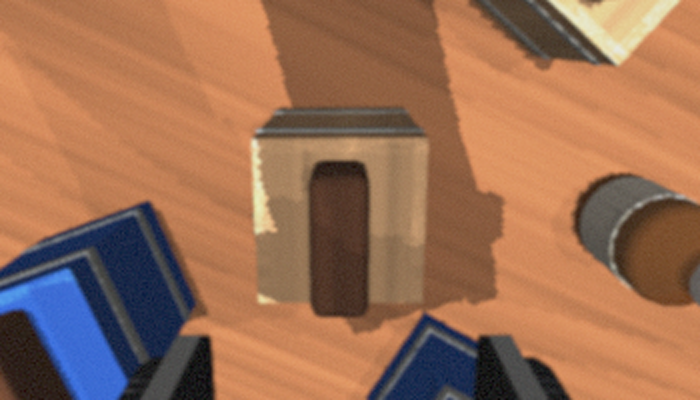

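Run:
```python
from d import *
P=np.array([onz("wrist10",150+u/2,120+v/2,110) for u,v in[(253,138),(428,138),(424,302),(258,303)]]);print(P.round(1),P.mean(0))
P=np.array([onz("scene1",340+u/4,200+v/4,110) for u,v in[(152,388),(232,442),(310,372),(240,322)]]);print("blue",P.mean(0))
P=np.array([onz("scene1",340+u/4,200+v/4,110) for u,v in[(490,290),(520,362),(632,360),(620,290)]]);print("blue2",P.mean(0))
```

```text
[[566.  186.6 110. ]
 [539.2 244.1 110. ]
 [597.  271.9 110. ]
 [624.8 213.2 110. ]] [581.76669095 228.94168048 110.        ]
blue [689.04021892 144.53205019 110.        ]
blue2 [670.54342012 339.71707574 110.        ]
```

```bash
python3 -m jog '[{"x":-1,"y":30,"z":3,"ax":0.005,"ay":0,"az":0,"grip":60},{"x":-2,"y":60,"z":6,"ax":0.01,"ay":0,"az":0,"grip":60},{"x":-2,"y":80,"z":6,"ax":0.01,"ay":0,"az":0,"grip":60},{"x":-2,"y":92,"z":6,"ax":0.01,"ay":0,"az":0,"grip":60},{"x":-2,"y":92,"z":6,"ax":0.01,"ay":0,"az":0,"grip":40}]'
python3 -c "
from d import *
delta([582,229,125],down(0.434+np.pi/2))"
```

```text
clock: 8.35
eef_pos: [577.8, 223.6, 126.3]
tool_rot: [-1.564, 0.005, 2.002]
force: [-0.5, -0.5, 0.1]
width: 46.9
shift [ 3.2  1.2 -6.1] rotvec [-0.007 -0.003 -0.005] clock 8.35
```

```bash
python3 -m jog '[{"x":2,"y":0,"z":-3,"ax":-0.005,"ay":0,"az":0,"grip":30},{"x":2,"y":0,"z":-3,"ax":-0.005,"ay":0,"az":0,"grip":10},{"x":2,"y":0,"z":-3,"ax":-0.005,"ay":0,"az":0,"grip":10},{"x":2,"y":0,"z":-3,"ax":-0.005,"ay":0,"az":0,"grip":10}]'
python3 -m jog '[{"x":0,"y":-12,"z":0,"ax":0,"ay":0,"az":0,"grip":10},{"x":0,"y":-25,"z":0,"ax":0,"ay":0,"az":0,"grip":10},{"x":0,"y":-25,"z":0,"ax":0,"ay":0,"az":0,"grip":10},{"x":0,"y":-25,"z":0,"ax":0,"ay":0,"az":0,"grip":10},{"x":0,"y":-25,"z":0,"ax":0,"ay":0,"az":0,"grip":10}]'
python3 -c "
from d import *
s=read_state();print(s['force'],s['torque'])
snap('side','side11');crop('side11',230,110,180,150,4,'c18')"
```

```text
clock: 8.75
eef_pos: [582.4, 228.6, 129.3]
tool_rot: [-1.576, 0.004, 2.003]
force: [0.6, 0.3, 5.9]
width: 19.1
clock: 9.25
eef_pos: [580.8, 227.5, 152.4]
tool_rot: [-1.571, 0.005, 2.003]
force: [-0.7, 0.6, -2.6]
width: 19.1
[-0.71462111  0.57837304 -2.60546974] [ 0.0109475   0.02623772 -0.00479725]
```

View pics/c18.png

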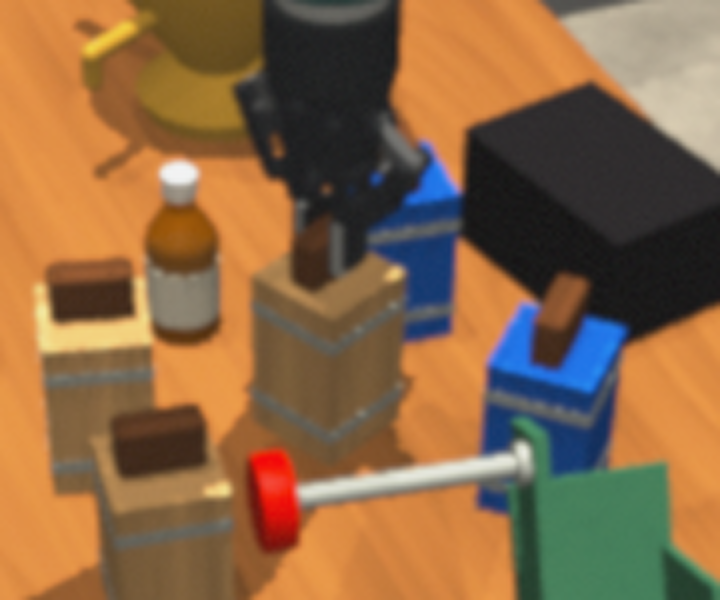

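```bash
python3 -m jog '[{"x":0,"y":10,"z":0,"ax":0,"ay":0,"az":0,"grip":10},{"x":0,"y":19,"z":0,"ax":0,"ay":0,"az":0,"grip":10},{"x":0,"y":23,"z":0,"ax":0,"ay":0,"az":0,"grip":10},{"x":0,"y":23.5,"z":0,"ax":0,"ay":0,"az":0,"grip":10}]'
```

```text
clock: 9.7
eef_pos: [580.6, 227.4, 129.5]
tool_rot: [-1.571, 0.005, 2.003]
force: [-3.6, -1.6, 10.2]
width: 18.7
```

```bash
python3 -m jog '[{"x":0,"y":-1,"z":0,"ax":0,"ay":0,"az":0,"grip":25},{"x":0,"y":-1,"z":0,"ax":0,"ay":0,"az":0,"grip":50},{"x":0,"y":-1,"z":0,"ax":0,"ay":0,"az":0,"grip":60},{"x":0,"y":-40,"z":0,"ax":0,"ay":0,"az":0,"grip":60},{"x":0,"y":-85,"z":0,"ax":0,"ay":0,"az":0,"grip":60}]'
python3 - <<'E'
from d import *
delta([453.5,270,215],down(-0.256+np.pi/2))
E
```

```text
clock: 10.2
eef_pos: [579.7, 227.5, 213.1]
tool_rot: [-1.568, 0.004, 2.003]
force: [1.4, -0.1, 1.6]
width: 59.9
shift [91.5 -2.  96.8] rotvec [-0.002  0.688 -0.005] clock 10.2
```

```bash
python3 -m jog '[{"x":30,"y":-3,"z":32,"ax":0,"ay":0.14,"az":0,"grip":60},{"x":60,"y":-3,"z":64,"ax":0,"ay":0.28,"az":0,"grip":60},{"x":90,"y":-3,"z":96,"ax":0,"ay":0.42,"az":0,"grip":60},{"x":91,"y":-3,"z":97,"ax":0,"ay":0.56,"az":0,"grip":60},{"x":91,"y":-3,"z":97,"ax":0,"ay":0.688,"az":0,"grip":60}]'
python3 -m jog '[{"x":0,"y":0,"z":0,"ax":0,"ay":0,"az":0,"grip":60}]'
python3 - <<'E'
from d import *
delta([453.5,270,165],down(-0.256+np.pi/2))
snap("wrist","wrist12");crop("wrist12",150,120,350,200,2,"c19")
snap("scene","scene12");crop("scene12",330,170,150,130,4,"c20")
E
```

```text
clock: 10.7
eef_pos: [453.3, 271.2, 217.0]
tool_rot: [-1.575, 0.002, 1.313]
force: [0.7, -0.1, -0.6]
width: 59.9
clock: 10.8
eef_pos: [454.6, 270.6, 216.9]
tool_rot: [-1.576, 0.002, 1.316]
force: [0.2, -0.3, 0.7]
width: 60.0
shift [-0.7 51.9  1.2] rotvec [ 0.005  0.001 -0.002] clock 10.8
```

View pics/c19.png

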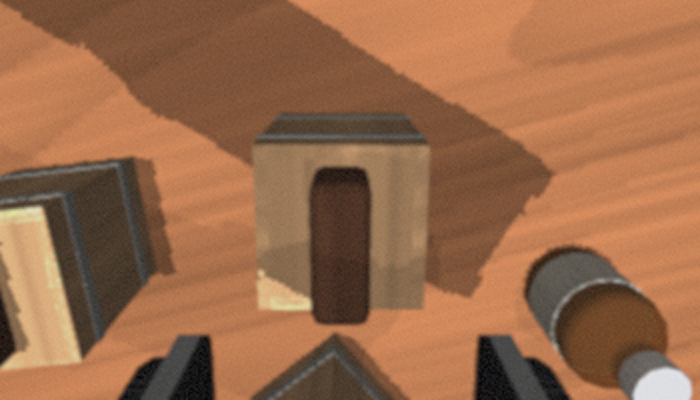

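View pics/c20.png

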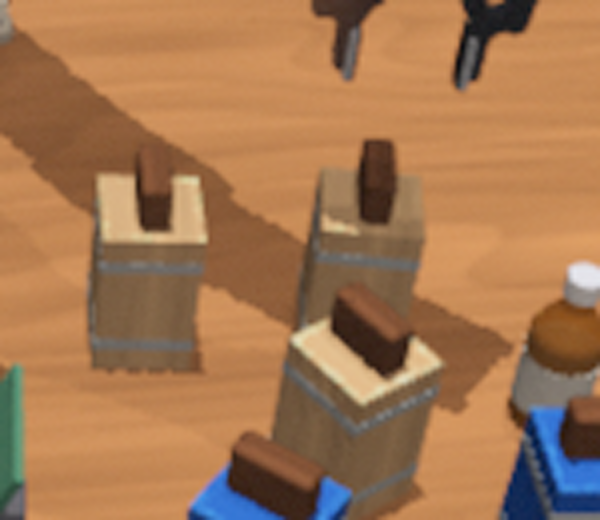

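```bash
python3 - <<'E'
from d import *
P=np.array([onz("wrist12",150+u/2,120+v/2,110) for u,v in[(254,142),(429,142),(424,309),(259,310)]]);print(P.round(1),P.mean(0))
a=P[1]-P[0];b=P[2]-P[3];print(np.arctan2(a[1],a[0]),np.arctan2(b[1],b[0]))
E
python3 -m jog '[{"x":-0.5,"y":30,"z":1,"ax":0.005,"ay":0,"az":0,"grip":60},{"x":-0.5,"y":60,"z":1,"ax":0.005,"ay":0,"az":0,"grip":60},{"x":-0.5,"y":60,"z":1,"ax":0.005,"ay":0,"az":0,"grip":60}]'
```

```text
[[410.  247.9 110. ]
 [425.9 309.  110. ]
 [488.9 293.  110. ]
 [473.1 230.8 110. ]] [449.48427224 270.18599438 110.        ]
1.315378217666637 1.3225067749169885
clock: 11.2
eef_pos: [452.0, 267.9, 153.5]
tool_rot: [-1.565, 0.008, 1.316]
force: [-0.5, 0.2, -0.3]
width: 60.2
```

```bash
python3 -c "
from d import *
delta([450.5,270.2,126],down(1.318))"
python3 -m jog '[{"x":1,"y":14,"z":1,"ax":-0.005,"ay":0,"az":0,"grip":60},{"x":2,"y":27,"z":1,"ax":-0.005,"ay":0,"az":0,"grip":50},{"x":2,"y":27,"z":1,"ax":-0.005,"ay":0,"az":0,"grip":30},{"x":2,"y":27,"z":1,"ax":-0.005,"ay":0,"az":0,"grip":10},{"x":2,"y":27,"z":1,"ax":-0.005,"ay":0,"az":0,"grip":10}]'
python3 -m jog '[{"x":0,"y":0,"z":0,"ax":0,"ay":0,"az":0,"grip":10},{"x":0,"y":0,"z":0,"ax":0,"ay":0,"az":0,"grip":10}]'
python3 -m jog '[{"x":0,"y":-12,"z":0,"ax":0,"ay":0,"az":0,"grip":10},{"x":0,"y":-25,"z":0,"ax":0,"ay":0,"az":0,"grip":10},{"x":0,"y":-25,"z":0,"ax":0,"ay":0,"az":0,"grip":10},{"x":0,"y":-25,"z":0,"ax":0,"ay":0,"az":0,"grip":10},{"x":0,"y":-25,"z":0,"ax":0,"ay":0,"az":0,"grip":10}]'
python3 -c "
from d import *
s=read_state();print(s['force'],s['torque'])
snap('side','side13');crop('side13',210,110,180,150,4,'c21')"
```

```text
shift [ 2.1 27.5  1.8] rotvec [-0.006 -0.002 -0.008] clock 11.2
clock: 11.7
eef_pos: [453.5, 271.2, 130.1]
tool_rot: [-1.575, 0.003, 1.315]
force: [-0.9, -1.3, -1.9]
width: 18.9
clock: 11.9
eef_pos: [453.5, 271.3, 130.1]
tool_rot: [-1.575, 0.003, 1.315]
force: [-0.1, -3.0, 2.7]
width: 19.0
clock: 12.4
eef_pos: [452.8, 271.7, 154.2]
tool_rot: [-1.574, 0.003, 1.315]
force: [0.8, -0.1, -6.8]
width: 18.7
[ 0.76769389 -0.10343698 -6.807074  ] [ 0.00412181 -0.02065219  0.03968521]
```

View pics/c21.png

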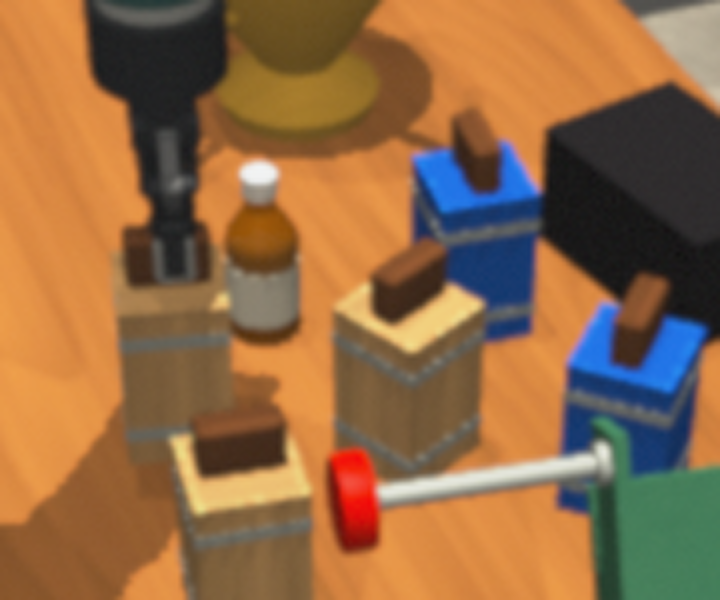

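```bash
cat >> d.py <<'E'
CP=np.array([624.95,-63.45,70]);CY=-0.1675
def place(x,y,z,h=130.1,off=3.1,dyaw=0.0):
    R=cradleR(CY);Rt=np.c_[-R[:,0],-R[:,2],-R[:,1]]
    return R@np.array([x,y+off,z+h])+CP,Rt
E
python3 -m jog '[{"x":0,"y":-40,"z":0,"ax":0,"ay":0,"az":0,"grip":10},{"x":0,"y":-80,"z":0,"ax":0,"ay":0,"az":0,"grip":10},{"x":0,"y":-120,"z":0,"ax":0,"ay":0,"az":0,"grip":10},{"x":0,"y":-150,"z":0,"ax":0,"ay":0,"az":0,"grip":10},{"x":0,"y":-150,"z":0,"ax":0,"ay":0,"az":0,"grip":10}]'
python3 - <<'E'
from d import *
p,R=place(0,0,130);print(p,Ro.from_matrix(R).as_euler("xyz"));delta(p,R);delta([p[0],p[1]+20,p[2]],down(1.403))
snap("wrist","wrist14")
E
```

```text
clock: 12.95
eef_pos: [454.7, 274.1, 308.4]
tool_rot: [-1.581, -0.004, 1.315]
force: [0.0, 1.4, -6.6]
width: 19.0
[646.33274348  44.41777268 305.73065541] [-1.57079633  0.43633231  1.40329633]
shift [-173.7    4.3 -243.5] rotvec [-0.009 -0.089  0.44 ] clock 12.95
shift [-154.4    4.3 -238.4] rotvec [ 0.01  -0.088  0.004] clock 12.95
```

View pics/wrist14.png

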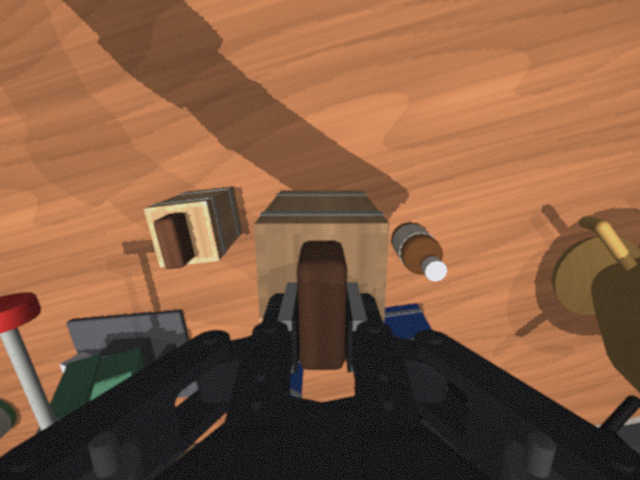

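```bash
python3 - <<'E'
from d import *
s=read_state();R0=Ro.from_euler("xyz",s["tool_rot"]).as_matrix()
for u,v in[(257,221),(386,221)]:
    o,d=ray("wrist14",u,v);o=R0.T@(o-s["eef_pos"]);d=R0.T@d;print(o+d*(20.1-o[1])/d[1])
E
python3 -m jog '[{"x":-31,"y":-20,"z":-46,"ax":0,"ay":0,"az":0,"grip":10},{"x":-62,"y":-20,"z":-94,"ax":0,"ay":-0.03,"az":0,"grip":10},{"x":-92,"y":-20,"z":-142,"ax":0,"ay":-0.06,"az":0,"grip":10},{"x":-123,"y":-20,"z":-190,"ax":0,"ay":-0.088,"az":0,"grip":10},{"x":-153,"y":-20,"z":-238,"ax":0,"ay":-0.088,"az":0,"grip":10}]'
```

```text
[-30.13102469  20.1         34.69473997]
[31.79531456 20.1        34.60664425]
clock: 13.5
eef_pos: [619.3, 88.4, 322.3]
tool_rot: [-1.569, 0.005, 1.404]
force: [0.6, 0.2, -6.5]
width: 18.5
```

Run:
```python
from d import *
p,R=place(0,0,130);delta(p,R);print(read_state()["qpos"].round(2))
```

```text
shift [-38.8  16.7 -33.9] rotvec [-0.001  0.001  0.432] clock 13.5
[-0.03  0.53 -0.27  1.47  0.15  1.16  1.08]
```

```bash
python3 -m jog '[{"x":-13,"y":0,"z":-12,"ax":0,"ay":0,"az":0.11,"grip":10},{"x":-26,"y":5,"z":-24,"ax":0,"ay":0,"az":0.22,"grip":10},{"x":-38,"y":10,"z":-34,"ax":0,"ay":0,"az":0.33,"grip":10},{"x":-38,"y":16,"z":-34,"ax":0,"ay":0,"az":0.432,"grip":10},{"x":-38,"y":16,"z":-34,"ax":0,"ay":0,"az":0.432,"grip":10}]'
python3 -m jog '[{"x":0,"y":0,"z":0,"ax":0,"ay":0,"az":0,"grip":10}]'
python3 - <<'E'
from d import *
p,R=place(0,0,60);delta(p,R);print(read_state()["qpos"].round(2))
snap("scene","scene15");snap("side","side15");snap("wrist","wrist15");crop("scene15",230,150,170,200,3,"c22");crop("side15",270,80,190,260,2,"c23")
E
```

```text
clock: 14.0
eef_pos: [644.9, 52.5, 303.1]
tool_rot: [-1.563, 0.434, 1.412]
force: [-1.0, 2.6, -7.2]
width: 18.7
clock: 14.1
eef_pos: [646.0, 49.0, 307.1]
tool_rot: [-1.57, 0.433, 1.406]
force: [0.1, -1.9, -6.2]
width: 18.6
shift [-3.7 73.1 -1.1] rotvec [0.    0.002 0.003] clock 14.1
[-0.26  0.67 -0.11  1.33  0.45  1.39  0.92]
```

View pics/c22.png

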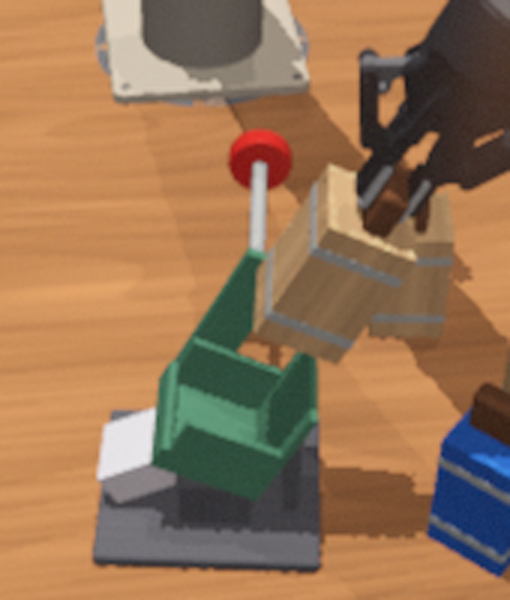

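View pics/c23.png

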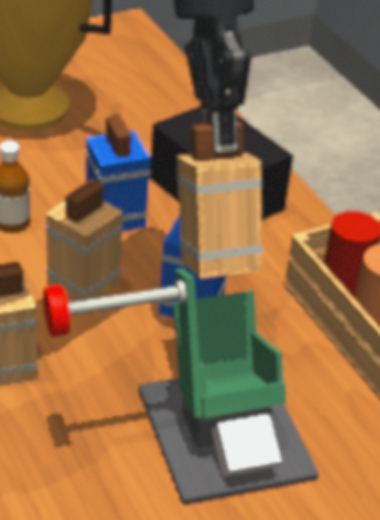

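View pics/wrist15.png

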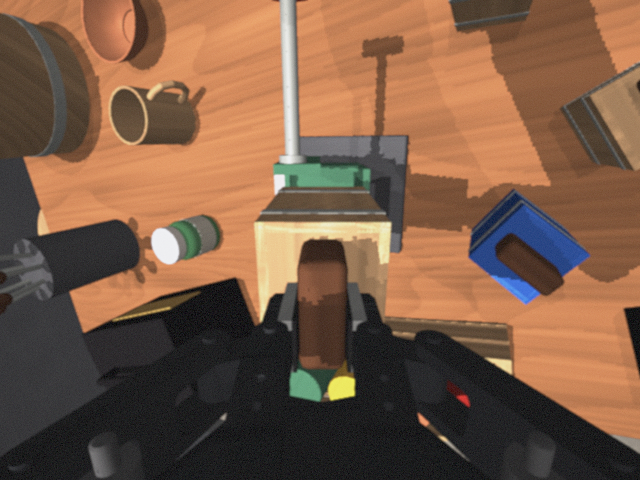

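Run:
```python
from d import *
R=cradleR(CY)
L=[[(-37,-38,0),(37,-38,0),(37,38,0),(-37,38,0),(-37,-38,0)],[(-37,-38,90),(-37,38,90)],[(-37,-38,0),(-37,-38,45),(37,-38,45)],[(-37,38,0),(-37,38,45),(37,38,45)],[(37,-38,14),(37,38,14)],[(2,-44,138),(38,-44,138)],[(2,-52,138),(38,-52,138)]]
for f,x,y,w,h,k in(("scene15",255,230,110,120,5),("side15",340,200,110,120,5),("wrist1",180,160,200,190,4)):
    i=cv2.imread(f"pics/{f}.png")[y:y+h,x:x+w];i=cv2.resize(i,None,fx=k,fy=k,interpolation=cv2.INTER_CUBIC)
    for l in L:
        q=((proj(f,np.array(l,float)@R.T+CP)+0.5-[x,y])*k).astype(np.int32);cv2.polylines(i,[q],False,(255,0,255),1)
    cv2.imwrite(f"pics/ov_{f}.png",i)
```

```text
(no output)
```

View pics/ov_scene15.png

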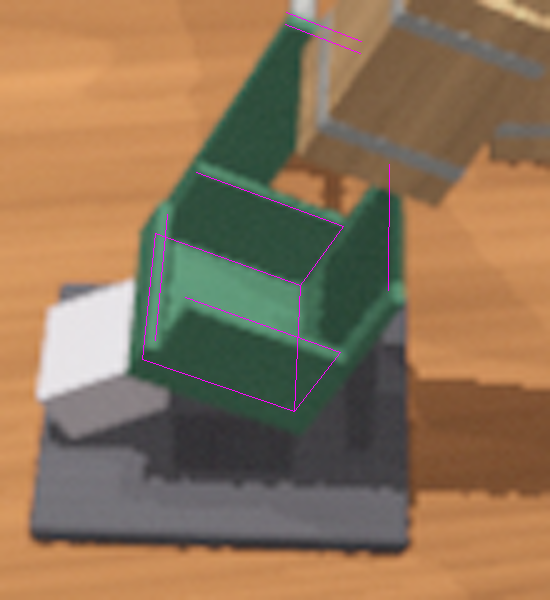

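View pics/ov_side15.png

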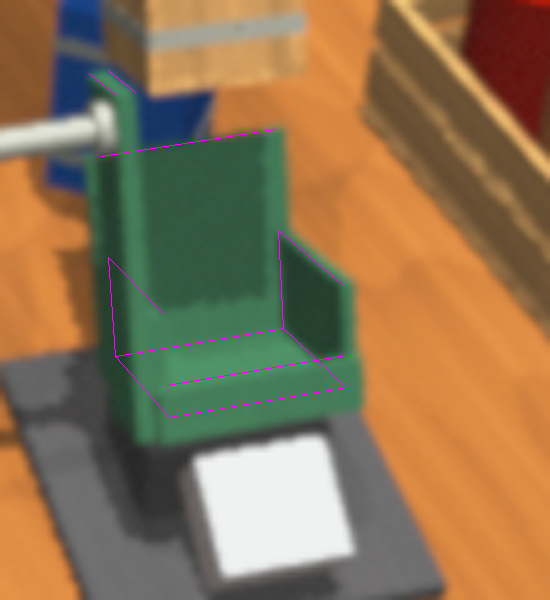

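View pics/ov_wrist1.png

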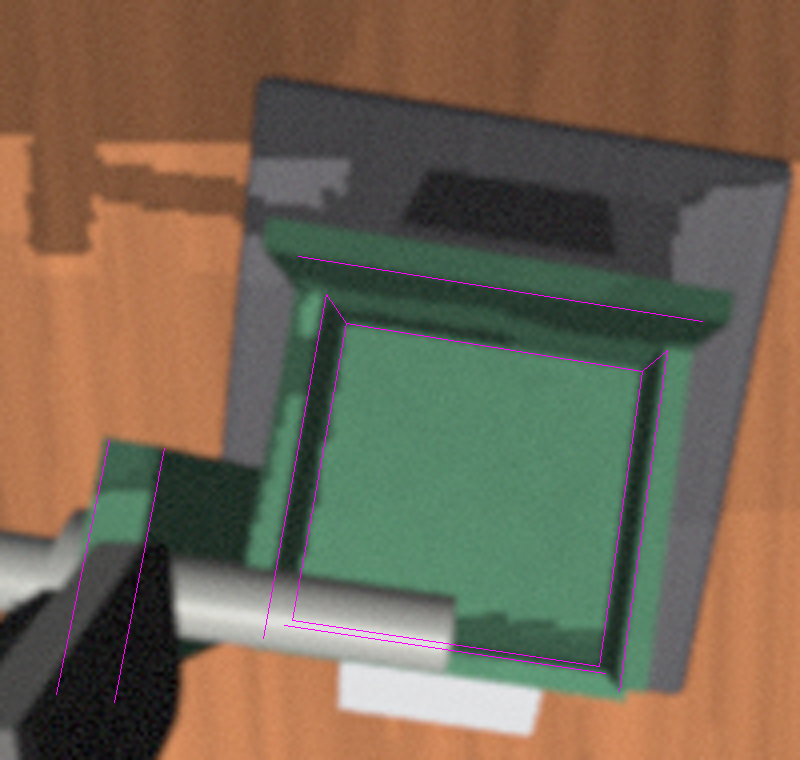

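```bash
python3 -m jog '[{"x":-3.5,"y":20,"z":-1,"ax":0,"ay":0,"az":0,"grip":10},{"x":-3.5,"y":40,"z":-1,"ax":0,"ay":0,"az":0,"grip":10},{"x":-3.5,"y":60,"z":-1,"ax":0,"ay":0,"az":0,"grip":10},{"x":-3.5,"y":73,"z":-1,"ax":0,"ay":0,"az":0,"grip":10},{"x":-3.5,"y":73,"z":-1,"ax":0,"ay":0,"az":0,"grip":10}]'
python3 - <<'E'
from d import *
p,R=place(0,0,20);delta(p,R)
snap("scene","scene16");snap("side","side16");crop("scene16",240,190,130,150,4,"c24");crop("side16",320,130,130,190,3,"c25")
E
```

```text
clock: 14.75
eef_pos: [641.4, 11.3, 244.5]
tool_rot: [-1.573, 0.436, 1.399]
force: [-0.9, 0.1, -6.1]
width: 18.9
shift [ 4.4 40.3  0.7] rotvec [ 0.    -0.004  0.   ] clock 14.75
```

View pics/c24.png

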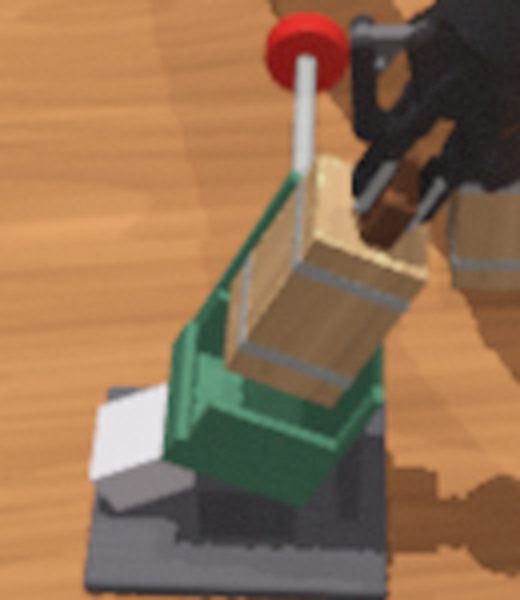

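View pics/c25.png

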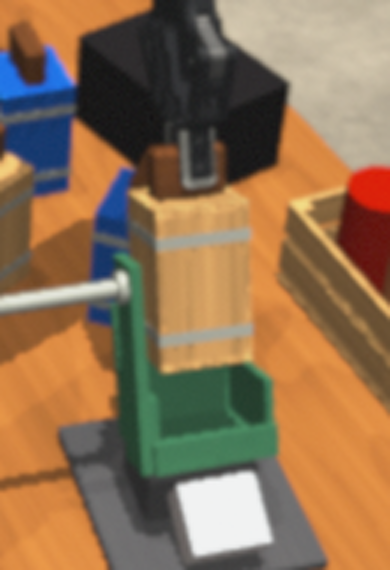

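```bash
python3 -m jog '[{"x":2,"y":10,"z":0,"ax":0,"ay":0,"az":0,"grip":10},{"x":2,"y":20,"z":0,"ax":0,"ay":0,"az":0,"grip":10},{"x":2,"y":20,"z":0,"ax":0,"ay":0,"az":0,"grip":10},{"x":2,"y":20,"z":0,"ax":0,"ay":0,"az":0,"grip":10}]'
python3 - <<'E'
from d import *
p,R=place(0,0,20);delta(p,R)
E
```

```text
clock: 15.25
eef_pos: [641.2, 6.9, 226.0]
tool_rot: [-1.574, 0.435, 1.401]
force: [0.2, -0.9, -6.4]
width: 18.7
shift [ 0.6 21.7  1.3] rotvec [ 0.003 -0.002  0.001] clock 15.25
```

```bash
python3 -m jog '[{"x":1,"y":10,"z":1,"ax":0,"ay":0,"az":0,"grip":10},{"x":1,"y":20,"z":1,"ax":0,"ay":0,"az":0,"grip":10},{"x":1,"y":28,"z":1,"ax":0,"ay":0,"az":0,"grip":10},{"x":1,"y":32,"z":1,"ax":0,"ay":0,"az":0,"grip":10},{"x":1,"y":32,"z":1,"ax":0,"ay":0,"az":0,"grip":10}]'
python3 - <<'E'
from d import *
p,R=place(0,0,0);delta(p,R)
snap("scene","scene17");snap("side","side17");crop("scene17",240,190,130,150,4,"c26");crop("side17",320,130,130,190,3,"c27")
E
```

```text
clock: 15.75
eef_pos: [637.9, -5.8, 196.0]
tool_rot: [-1.573, 0.436, 1.401]
force: [-0.6, 0.1, -6.6]
width: 18.8
shift [-0.2  9.   0.1] rotvec [ 0.002 -0.002  0.001] clock 15.75
```

View pics/c26.png

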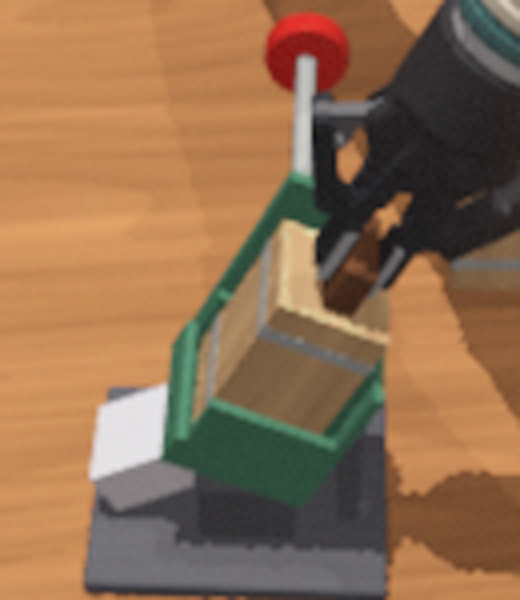

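View pics/c27.png

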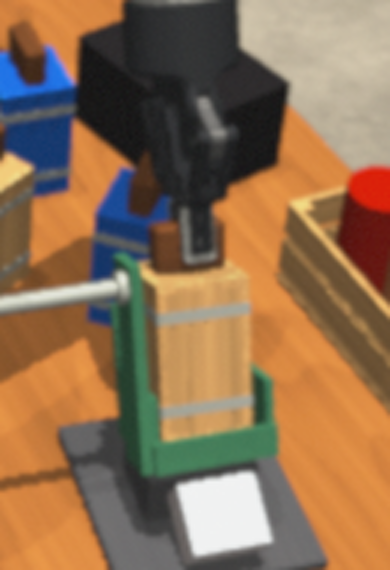

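```bash
python3 -m jog '[{"x":0.5,"y":3,"z":0,"ax":0,"ay":0,"az":0,"grip":10},{"x":0.5,"y":6,"z":0,"ax":0,"ay":0,"az":0,"grip":10},{"x":0.5,"y":8,"z":0,"ax":0,"ay":0,"az":0,"grip":10},{"x":0.5,"y":8,"z":0,"ax":0,"ay":0,"az":0,"grip":10}]'
python3 -m jog '[{"x":0,"y":1.5,"z":0,"ax":0,"ay":0,"az":0,"grip":10},{"x":0,"y":3,"z":0,"ax":0,"ay":0,"az":0,"grip":10},{"x":0,"y":3,"z":0,"ax":0,"ay":0,"az":0,"grip":10}]'
python3 - <<'E'
from d import *
p,R=place(0,0,0);delta(p,R)
E
```

```text
clock: 16.25
eef_pos: [637.8, -8.3, 189.1]
tool_rot: [-1.574, 0.435, 1.401]
force: [-0.2, 0.1, -6.3]
width: 18.7
clock: 16.55
eef_pos: [638.2, -8.1, 188.1]
tool_rot: [-1.577, 0.434, 1.401]
force: [-1.8, 5.2, 4.2]
width: 19.4
shift [-1.5  0.9  0.8] rotvec [ 0.005 -0.002  0.003] clock 16.55
```

```bash
python3 -m jog '[{"x":0,"y":-1,"z":0,"ax":0,"ay":0,"az":0,"grip":25},{"x":0,"y":-1,"z":0,"ax":0,"ay":0,"az":0,"grip":50},{"x":0,"y":-1,"z":0,"ax":0,"ay":0,"az":0,"grip":50},{"x":0,"y":-25,"z":0,"ax":0,"ay":0,"az":0,"grip":50},{"x":0,"y":-60,"z":0,"ax":0,"ay":0,"az":0,"grip":50}]'
python3 - <<'E'
from d import *
snap("scene","scene18");snap("side","side18");snap("wrist","wrist18");crop("scene18",240,190,130,150,4,"c28");crop("side18",320,130,130,190,3,"c29")
E
```

```text
clock: 17.05
eef_pos: [640.6, 13.5, 240.3]
tool_rot: [-1.571, 0.438, 1.4]
force: [1.0, 0.5, -1.2]
width: 50.2
```

View pics/c28.png

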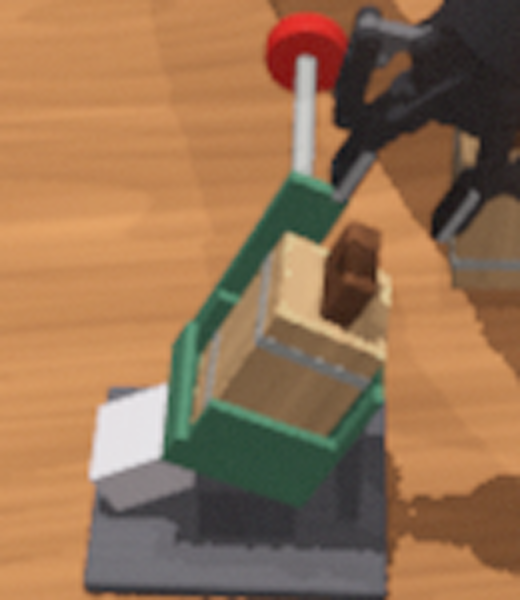

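View pics/c29.png

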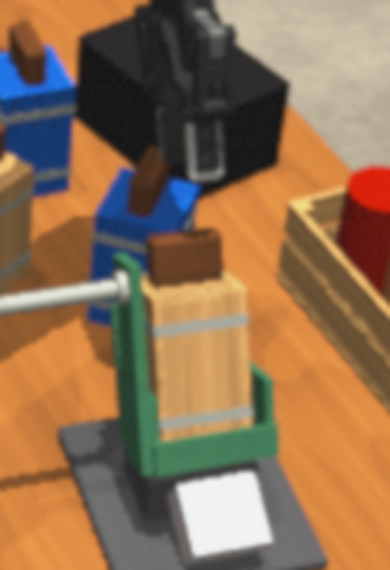

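View pics/wrist18.png

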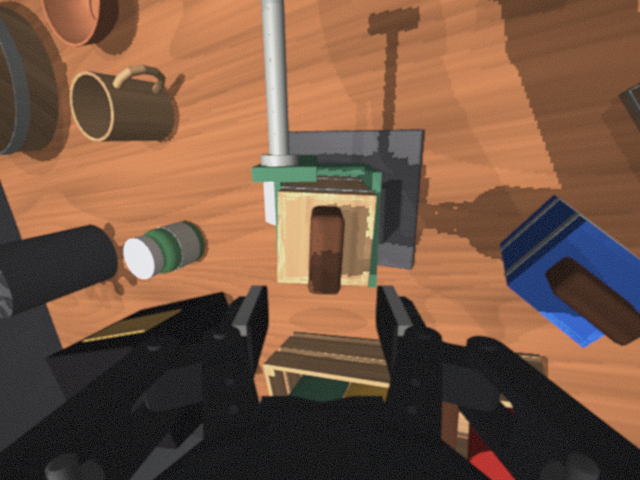

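Run:
```python
from d import *
crop("wrist18",250,160,150,145,5,"c30")
i=cv2.imread("pics/side18.png");crop("side18",355,195,60,90,8,"c31")
```

```text
(no output)
```

View pics/c30.png

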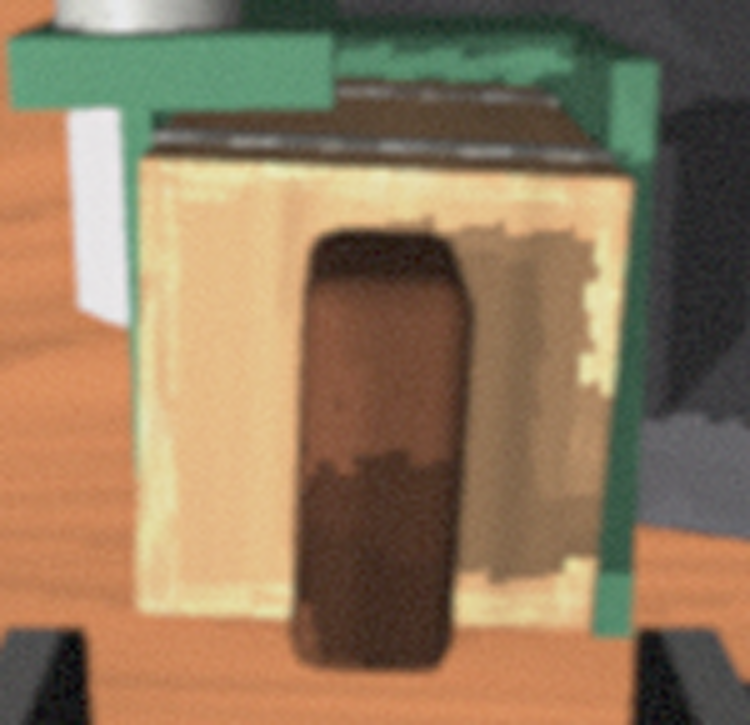

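View pics/c31.png

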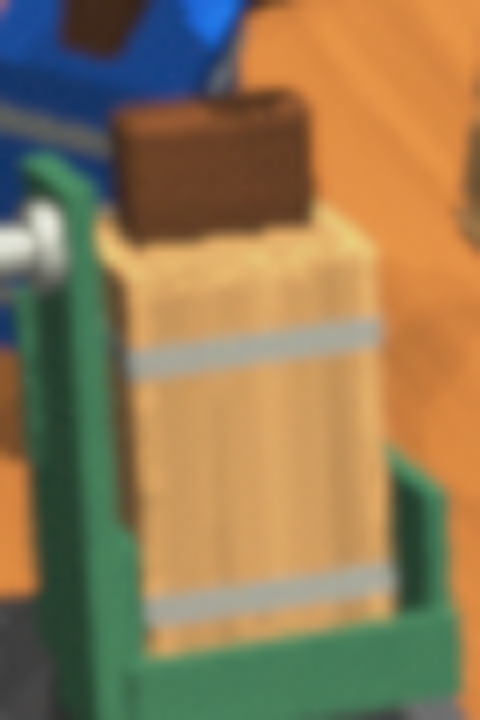

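Run:
```python
from d import *
W=lambda u,v:(250+u/5,160+v/5);S=lambda u,v:(355+u/8,195+v/8);C=lambda u,v:(240+u/4,190+v/4)
obs=[("wrist18",W(140,158),(32,-32)),("wrist18",W(635,178),(-32,-32)),("wrist18",W(603,628),(-32,32)),("wrist18",W(137,610),(32,32)),
("side18",S(127,282),(32,-32)),("side18",S(378,258),(32,32)),("side18",S(330,212),(-32,32)),
("scene18",C(287,235),(32,-32)),("scene18",C(266,322),(32,32)),("scene18",C(386,356),(-32,32))]
Rc=cradleR(CY)
def res(p):
    Rb=Ro.from_rotvec(p[3:6]).as_matrix()
    return np.ravel([proj(f,Rc@(Rb@[a,b,110]+p[:3])+CP)[0]-uv for f,uv,(a,b) in obs])
s=least_squares(res,np.zeros(6));print(s.x.round(3));print(res(s.x).reshape(-1,2).round(1).tolist())
```

```text
[-4.935 -2.122 -2.055 -0.019  0.007 -0.045]
[[1.1, 1.0], [-0.6, 1.1], [-2.5, -0.9], [1.6, -0.7], [-0.0, -0.0], [-0.4, -0.7], [-4.0, -3.4], [-1.5, -0.1], [1.1, -0.9], [-1.4, 1.5]]
```

```bash
python3 -m jog '[{"x":0,"y":-25,"z":0,"ax":0,"ay":0,"az":0,"grip":50},{"x":0,"y":-55,"z":0,"ax":0,"ay":0,"az":-0.11,"grip":50},{"x":0,"y":-55,"z":20,"ax":0,"ay":0,"az":-0.22,"grip":50},{"x":0,"y":-55,"z":50,"ax":0,"ay":0,"az":-0.33,"grip":50},{"x":0,"y":-55,"z":90,"ax":0,"ay":0,"az":-0.436,"grip":50}]'
python3 - <<'E'
from d import *
R=cradleR(CY);k=R@[24,-180,121]+CP;print(k);delta([k[0],k[1],250],down(CY))
E
```

```text
clock: 17.7
eef_pos: [556.6, 52.0, 290.1]
tool_rot: [-1.576, -0.004, 1.4]
force: [-0.2, -0.5, 0.3]
width: 50.1
[452.3682392   -4.46662173 189.80608051]
shift [-73.5  39.3  93.3] rotvec [1.000e-03 1.568e+00 7.000e-03] clock 17.7
```

```bash
python3 -m jog '[{"x":-20,"y":0,"z":25,"ax":0,"ay":0.14,"az":0,"grip":50},{"x":-40,"y":0,"z":50,"ax":0,"ay":0.28,"az":0,"grip":50},{"x":-60,"y":0,"z":75,"ax":0,"ay":0.42,"az":0,"grip":50},{"x":-73,"y":10,"z":93,"ax":0,"ay":0.56,"az":0,"grip":50},{"x":-73,"y":20,"z":93,"ax":0,"ay":0.7,"az":0,"grip":50}]'
python3 -m jog '[{"x":0,"y":0,"z":0,"ax":0,"ay":0.14,"az":0,"grip":50},{"x":0,"y":0,"z":0,"ax":0,"ay":0.29,"az":0,"grip":50},{"x":0,"y":0,"z":0,"ax":0,"ay":0.44,"az":0,"grip":50},{"x":0,"y":0,"z":0,"ax":0,"ay":0.58,"az":0,"grip":50},{"x":0,"y":0,"z":0,"ax":0,"ay":0.72,"az":0,"grip":50}]'
python3 - <<'E'
from d import *
R=cradleR(CY);k=R@[24,-180,121]+CP;delta([k[0],k[1],245],down(CY))
E
```

```text
clock: 18.2
eef_pos: [449.3, -5.9, 269.5]
tool_rot: [-1.572, 0.0, 0.693]
force: [0.1, 0.1, -0.5]
width: 50.0
clock: 18.7
eef_pos: [452.1, -4.0, 269.5]
tool_rot: [-1.571, -0.002, -0.024]
force: [0.1, 1.1, 0.7]
width: 49.8
shift [ 0.2 24.5 -0.5] rotvec [0.    0.143 0.002] clock 18.7
```

```bash
python3 -m jog '[{"x":0,"y":10,"z":0,"ax":0,"ay":0.143,"az":0,"grip":50},{"x":0,"y":24,"z":0,"ax":0,"ay":0.143,"az":0,"grip":50},{"x":0,"y":24,"z":0,"ax":0,"ay":0.143,"az":0,"grip":50}]'
python3 - <<'E'
from d import *
R=cradleR(CY);k=R@[24,-180,121]+CP;delta([k[0],k[1],209],down(CY))
snap("wrist","wrist19");crop("wrist19",200,150,350,200,2,"c32")
E
```

```text
clock: 19.0
eef_pos: [451.2, -3.7, 244.4]
tool_rot: [-1.571, 0.001, -0.161]
force: [0.0, 0.1, -0.5]
width: 50.1
shift [ 1.3 35.4 -0.5] rotvec [ 0.001  0.007 -0.001] clock 19.0
```

View pics/c32.png

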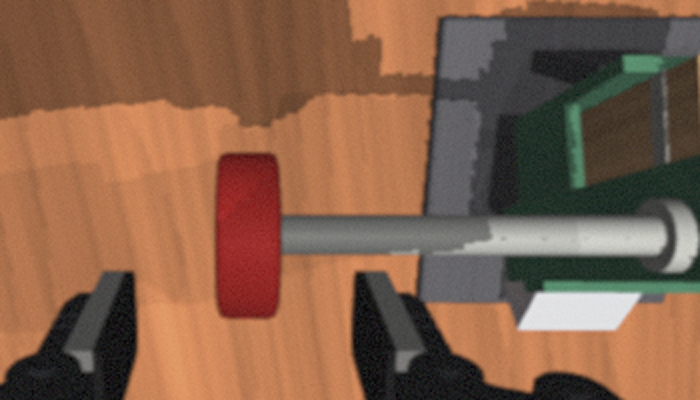

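Fingers centred about the knob (knob c32 u≈248, fingers 135/355). Descend and pinch.

```bash
python3 -m jog '[{"x":0.5,"y":18,"z":0,"ax":0,"ay":0.006,"az":0,"grip":50},{"x":0.5,"y":35,"z":0,"ax":0,"ay":0.006,"az":0,"grip":50},{"x":0.5,"y":35,"z":0,"ax":0,"ay":0.006,"az":0,"grip":10},{"x":0.5,"y":35,"z":0,"ax":0,"ay":0.006,"az":0,"grip":10},{"x":0.5,"y":35,"z":0,"ax":0,"ay":0.006,"az":0,"grip":10}]'
python3 -m jog '[{"x":10,"y":0,"z":0,"ax":0,"ay":0,"az":0,"grip":10},{"x":22,"y":0,"z":0,"ax":0,"ay":0,"az":0,"grip":10},{"x":34,"y":0,"z":0,"ax":0,"ay":0,"az":0,"grip":10},{"x":46,"y":0,"z":0,"ax":0,"ay":0,"az":0,"grip":10},{"x":50,"y":0,"z":0,"ax":0,"ay":0,"az":0,"grip":10}]'
```

```text
clock: 19.55
eef_pos: [453.8, -3.2, 212.0]
tool_rot: [-1.57, -0.004, -0.166]
force: [-0.5, -1.2, -0.9]
width: 16.1
clock: 20.05
eef_pos: [505.5, -11.7, 211.9]
tool_rot: [-1.569, -0.006, -0.166]
force: [-2.9, -0.5, 6.9]
width: 16.5
```

```bash
python3 -m jog '[{"x":3,"y":0,"z":0,"ax":0,"ay":0,"az":0,"grip":10},{"x":6,"y":0,"z":0,"ax":0,"ay":0,"az":0,"grip":10},{"x":9,"y":0,"z":0,"ax":0,"ay":0,"az":0,"grip":10},{"x":9,"y":0,"z":0,"ax":0,"ay":0,"az":0,"grip":10}]'
python3 - <<'E'
from d import *
snap("scene","scene20");snap("side","side20");crop("scene20",240,180,130,150,4,"c33");crop("side20",320,170,110,120,5,"c34")
E
```

```text
clock: 20.45
eef_pos: [513.8, -13.0, 211.9]
tool_rot: [-1.569, -0.006, -0.166]
force: [-0.4, -1.1, 4.5]
width: 16.5
```

View pics/c33.png

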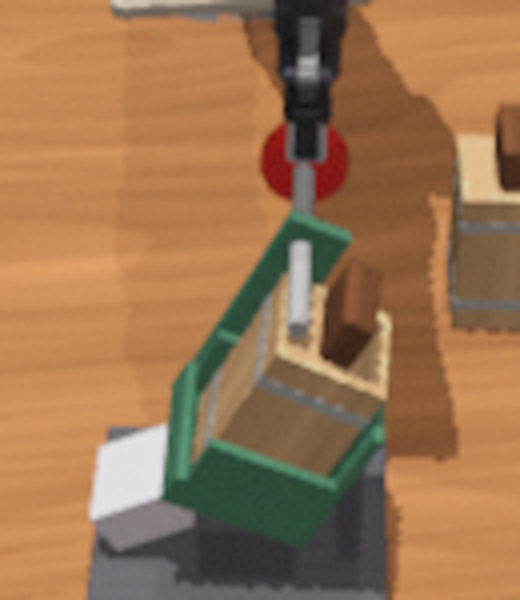

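View pics/c34.png

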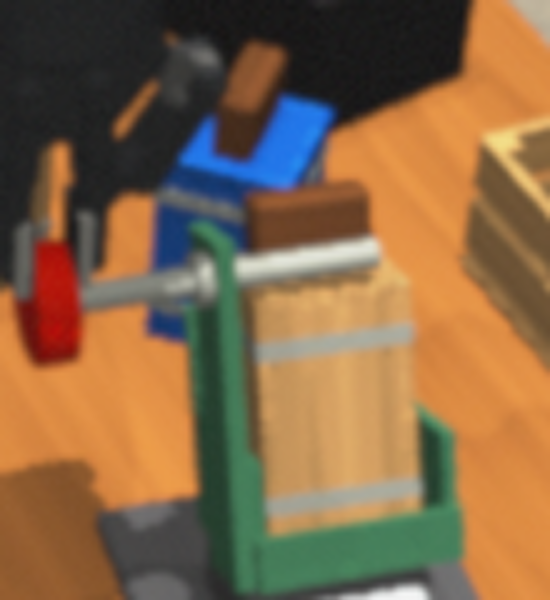

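```bash
python3 -m jog '[{"x":2,"y":0,"z":0,"ax":0,"ay":0,"az":0,"grip":10},{"x":4,"y":0,"z":0,"ax":0,"ay":0,"az":0,"grip":10},{"x":4,"y":0,"z":0,"ax":0,"ay":0,"az":0,"grip":10}]';python3 -m jog '[{"x":2,"y":0,"z":0,"ax":0,"ay":0,"az":0,"grip":10},{"x":4,"y":0,"z":0,"ax":0,"ay":0,"az":0,"grip":10},{"x":4,"y":0,"z":0,"ax":0,"ay":0,"az":0,"grip":10}]'
```

```text
clock: 20.85
eef_pos: [515.5, -13.3, 211.9]
tool_rot: [-1.569, -0.003, -0.166]
force: [-4.6, -0.2, 9.0]
width: 16.3
clock: 21.15
eef_pos: [515.7, -13.3, 211.8]
tool_rot: [-1.57, 0.005, -0.166]
force: [-13.2, 0.8, 18.0]
width: 16.5
```

```bash
python3 -m jog '[{"x":2,"y":0,"z":0,"ax":0,"ay":0,"az":0,"grip":10},{"x":3,"y":0,"z":0,"ax":0,"ay":0,"az":0,"grip":10}]'
python3 -m jog '[{"x":-7,"y":0,"z":0,"ax":0,"ay":0,"az":0,"grip":20},{"x":-7,"y":0,"z":0,"ax":0,"ay":0,"az":0,"grip":50},{"x":-7,"y":0,"z":0,"ax":0,"ay":0,"az":0,"grip":50},{"x":-7,"y":-40,"z":0,"ax":0,"ay":0,"az":0,"grip":50},{"x":-7,"y":-80,"z":0,"ax":0,"ay":0,"az":0,"grip":50}]'
python3 - <<'E'
from d import *
snap("scene","scene21");snap("side","side21");snap("wrist","wrist21");crop("scene21",240,180,130,150,4,"c35");crop("side21",310,170,120,120,5,"c36")
E
```

```text
clock: 21.35
eef_pos: [515.8, -13.4, 211.7]
tool_rot: [-1.57, 0.011, -0.166]
force: [-21.4, 2.5, 25.8]
width: 16.1
clock: 21.85
eef_pos: [515.6, -13.4, 291.4]
tool_rot: [-1.57, -0.002, -0.166]
force: [0.4, 0.3, -0.2]
width: 50.0
```

View pics/c35.png

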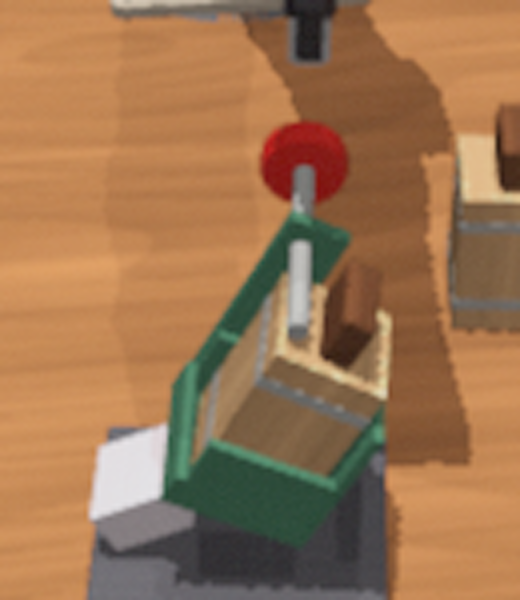

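View pics/c36.png

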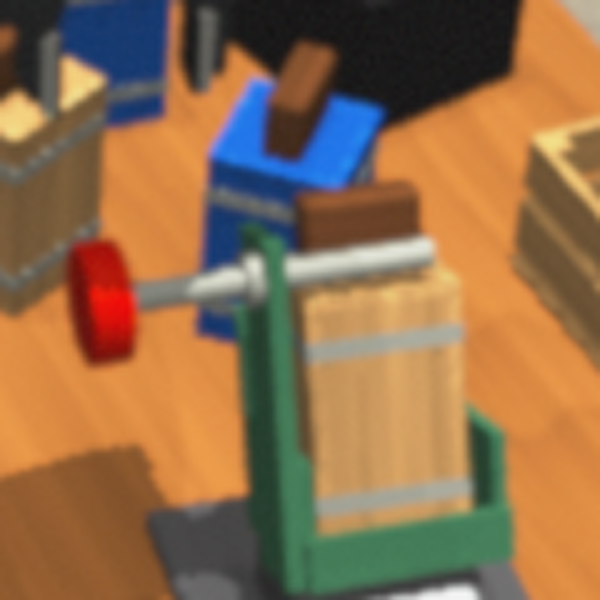

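View pics/side21.png

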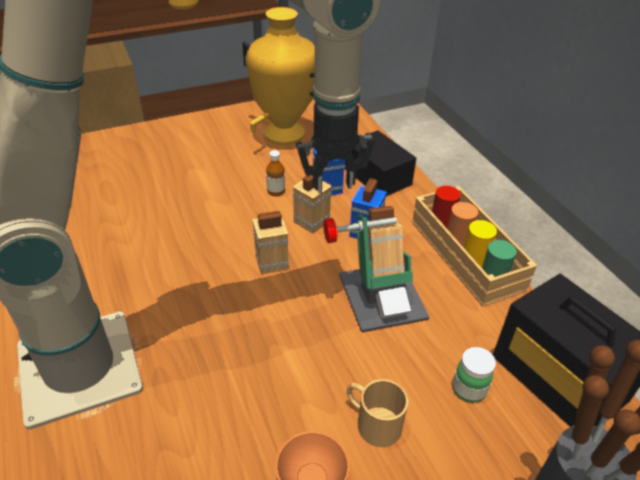

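Run:
```python
from d import *
R=cradleR(CY)
for n,f in(("tip",[("side21",396.6,219.4),("scene21",314.2,263.2)]),("knob ctr",[("side21",310+103/5,170+302/5),("scene21",240+304/4,180+163/4)])):
    p,r=tri(f);print(n,p,r,"cradle",R.T@(p-CP))
crop("wrist21",200,150,400,200,2,"c37")
```

```text
tip [652.05642524 -36.18314059 189.73575267] [array([-0.2, -0.3]), array([-0.2,  0.2])] cradle [ 22.14048588  22.18118865 121.78950749]
knob ctr [516.78248943 -14.20378347 188.8663013 ] [array([-0.5, -0.6]), array([-0.5,  0.5])] cradle [  22.57134572 -114.86389146  120.6292608 ]
```

View pics/c37.png

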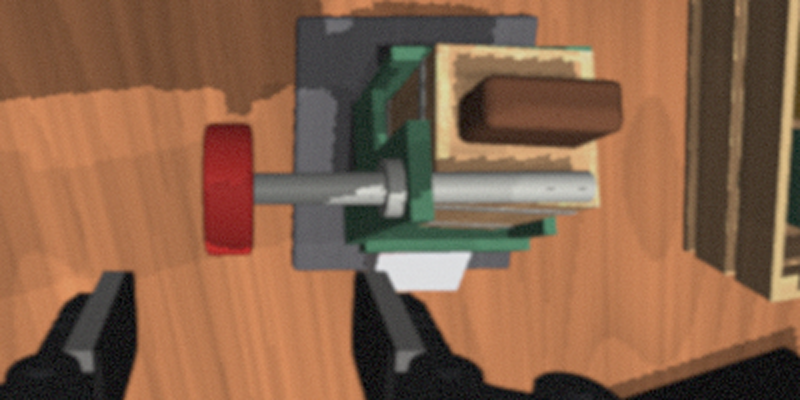

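```bash
python3 -c "
from cell import *
print(finish_job())"
```

```text
the job is handed in; nothing more can be done
None
```

The job is done and handed in at about 22 s of the 72 s allowed: the full box is seated in the cradle and locked in.

- **Lock out:** I pulled the knob until it hit its stop. It was already about 20 mm out when I started.
- **Finding the full box:** I lifted each box and read the wrist force. The near one gave 2.6 N and the middle one 2.6 N, so both are empty. The far one gave 6.8 N (about 690 g), so it is the full one. Both empties went back in place and stand upright.
- **Seating:** I lowered the full box, lid up, along the slope until it touched the ledge. A fit to the pictures puts it against the back rest. Its underside came out about 2 mm below the ledge, so it is on the ledge within measuring error. It is turned about 0.04 rad inside the cradle's clearance.
- **Lock home:** I pushed the knob in until it stopped moving, with the force rising to about 21 N. The rod tip measures y +22 mm and the knob −115 mm, against the expected +20 and −116, which matches home within the 2 mm calibration. The rod lies over the lid.

The last pictures show the other goods where they were, and the open gripper about 80 mm above the knob, touching nothing. No check failed. One move was refused at the start because its rows were missing keys, and nothing moved.

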